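# Change the lens barrel in the sprung V-block and hold it seated

## Robot

A 7-joint arm with a two-finger parallel gripper is mounted at the origin on a cart in front of the work surface, level with it; the furniture and walls round the work are solid. World frame = base frame: x ahead of the robot, y to its left, z up, the work surface at z = 0. Lengths are in mm, angles in rad, forces in N, time in s.
With the tool pointing down it reaches from about 425 to 925 mm from the base axis. Payload 6.8 kg.
Tool frame: the origin (TCP) lies midway between the tips of the shut fingers; the grasp point (between the pads) lies 19 mm behind it; y points along the fingers, x is the direction in which the jaws open and shut, and the axes are right-handed (so a half turn about y gives the same grasp; the last joint's range is limited). The gripper opens to 85 mm and grips with 20 to 120 N. Pads are 22 mm wide; open, the fingers measure 114 mm over their backs; the gripper's body (76 mm by 85 mm) begins 54 mm behind the grasp point. The pads swing forward as they close: fully open they stand 13 mm farther back than shut.
Start: joints at [1.143, 0.477, 0.022, 1.555, -0.011, 1.109, -0.083], TCP at [212.214, -640.791, 209.408] pointing down, gripper open.
Joint ranges: [-2.96, 2.96], [-0.34, 2.1], [-1.41, 1.46], [0.24, 2.44], [-1.37, 4.51], [0.17, 1.92], [-2.96, 2.96]. Speed limits (rad/s): [2.39, 2.39, 3.14, 3.14, 3.14, 3.14, 3.14].

## Interface

Orientations are given as a 3x3 rotation matrix whose columns are the frame's x, y, z axes.
In Python, from workcell import manip, fingers, planner, snapshot gives the robot as it stands. Calls block until the motion is done:
- manip.reach(position, orientation): joint-space move of the TCP to a pose.
- manip.move_linear(position, rot=None, speed=150, contact_N=None): straight line of the TCP; rot=None keeps the orientation; speed is the mean speed in mm/s. With contact_N (N) it stops when the force on the tool has changed by that much, and returns True; else False.
- manip.goto_joints(angles): joint-space move.
- fingers.set_gripper(opening, grasp_force=None): finger opening in mm; grasp_force is the grip in N (None keeps the last); returns when the fingers have stopped.
- manip.dwell(seconds).
- planner.solve_ik(position, orientation): joint angles nearest the present ones, or None.
- manip.get_obs(): the state.
- snapshot(name): name is "scene" or "top" or "wrist"; returns a dict with "frame" (384x512x3 uint8, red, green, blue), "intrinsics" (3x3 intrinsics, pixels), "camera_from_world" (4x4, takes a point from world to camera coordinates); the wrist camera has in their place "tool_from_camera" (4x4, takes a point from camera to tool coordinates, whose origin is the TCP and whose axes are the tool frame's). Camera axes: x right, y up, looking along -z (the intrinsics and any distortion apply to the point x, -y, -z); pixel columns grow to the right and rows downward; lengths in mm; the calibration is good to about 2 mm. The wrist camera is an equidistant fisheye: a pixel r from the principal point sees the ray r / f radians off the axis. A picture is of the moment at which its call begins: read the wrist's pose just before it. There is no depth.
A pose or a line that the arm cannot do raises manip.Unreachable and nothing moves.
- manip.sign_off(): hands the job in, once; it reports no verdict.
The state is a dict: "clock": time; "q": joint angles; "qvel": joint speeds; "effort": joint torques, N m; "tcp_pos": TCP position; "tool_rot": TCP orientation; "wrist_force": force on the tool from outside, world axes, zero at the start; "wrist_torque": the same for the moment, N m; "grip_width": finger opening in mm.
Only numpy, scipy, OpenCV 4.12 (cv2) and the standard library are available. Lean on these libraries where they do the work, as an engineer would, in place of code of your own. Each camera call takes 0.05 s, during which the arm holds its last target.

## Task

The plain lens barrel lying in the V-block fixture has been checked: set it down in the empty middle place of the rack tray, in line with the others so that the row is complete, and let go of it. Then lay the flanged barrel from the tray in the V-block, its flange towards the robot and just outside the V-block's near end face, and push it down against the sprung cradle until it bears firmly on both sides of the V; finish while still holding it pressed down there with the gripper. Leave the third barrel and the tools lying about where they are, and do not drop or ram the barrels.

Things in the scene. Friction and masses are not known exactly. Their poses are not given: they have to be found in the camera images.
- plain_barrel_center (a point): Centre (on the axis, half-way along) of the plain lens barrel that lies in the V-block fixture at the start: aluminium tube, 28 mm in diameter, 112 mm long, about 120 g, glass at both ends. x runs along its axis; it may turn about x. It starts on the raised cradle, 62 mm above the bench.
- flanged_barrel_center (a point): Centre (on the tube's axis, half-way along its 112 mm) of the flanged lens barrel: aluminium tube 28 mm in diameter, about 120 g, with a round flange 42 mm in diameter, 6 mm thick, at its -x end, which points to the robot. x runs along the axis, away from the flange. It starts in one of the two outer places of the tray, axis 34 mm above the bench. Grip the tube at its middle.
- flange_back (a point): Point on the flanged barrel's axis in the plane of the flange's inner face (the face towards the tube), 50 mm to -x of the barrel's centre; this is the face that comes up to the V-block's near end face. Same axes as the flanged barrel.
- other_barrel_center (a point): Centre of the third barrel, plain like the first (28 x 112 mm); it lies in the other outer place of the tray and stays there.
- empty_place (a point): Where the centre of a barrel lies when it rests in the middle place of the tray, 34 mm above the bench. x runs along a barrel lying there, y along the row. The places are 60 mm apart along y, so there are only 32 mm between neighbouring tubes: do not open the gripper wide there.
- vee_seat (a point): Where the centre of a barrel lies when it is seated on both sides of the V in the fixture, 58 mm above the bench. x runs along the V, away from the robot; the near end face of the V-block is at x = -48 mm. A sprung cradle carries a barrel 4 mm above this seat until it is pushed down.
- lift_cradle (a joint): Sprung cradle of the fixture, two lips that keep a barrel centred over the V: m pushed down from its raised position; 0.004 with a barrel seated on the V. Spring 5 N at 0, 0.5 N more per mm: a barrel must be pushed with about 5 to 6 N to reach the V, and with 10 N or more in all to be firmly seated.
- fixture: The V-block fixture, fixed; origin on the bench straight below vee_seat, same axes. Base plate 72 mm wide (y), 10 mm thick, x = -66 to +122 mm. The steel V-block is two stands at x = -48 to -26 and +26 to +48 mm, with 52 mm between them for the fingers. Behind it a sensor head on a post, x = +78 to +128 mm, 75 mm high.
- vee_left: The +y side of the V, both stands (fixed part of the fixture; origin and axes as fixture). 90-degree V whose mouth is 40 mm wide at the height of the seated axis; the stands are 47 mm wide over all.
- vee_right: The -y side of the V, both stands (fixed part of the fixture; origin and axes as fixture). Both sides and the cradle are ground and oiled (friction about 0.15). A barrel that lies loose on the cradle and is pushed down on top of its middle, between the stands, centres itself on both sides; one gripped rigidly may bear on one side only.
- tray: The rack tray, fixed; origin on the bench straight below empty_place, same axes. Plate 132 (x) x 176 (y) x 4 mm with two black notched combs, 14 mm thick, at x = -37 and +37 mm; their 90-degree notches (mouth 36 mm wide, comb tops 2 mm below the barrel's axis) carry the barrels. Between the combs there are 60 mm of free space down to the plate for the fingers.
- flanged_barrel: The flanged barrel as a body; same point and axes as its centre point.
- plain_barrel: The plain barrel from the fixture as a body; same point and axes as its centre point.
- tweezers: Bystander: steel tweezers, 16 x 120 x 9 mm, on the bench to the left of the fixture; origin at its underside.
- pin_gauge: Bystander: pin gauge with hexagon body, 21 x 110 x 18 mm, behind the tray; origin at its underside.
- screwdriver_a: Bystander: cross-point screwdriver, 29 x 206 x 28 mm, on the left; origin at its underside.
- hex_key_set: Bystander: folding hex key set, 22 x 92 x 24 mm, back middle; origin at its underside.

How it is judged (in metres and radians):
On the way:
1. the checked plain barrel lies in the middle place of the tray, let go (x of plain_barrel_center in the frame of empty_place between -0.01 and 0.01 m and y of plain_barrel_center in the frame of empty_place between -0.003 and 0.003 m and z of plain_barrel_center in the frame of empty_place between -0.003 and 0.003 m and angle between the x axis of plain_barrel_center and the x axis of empty_place, either way round below 0.05 rad and contact force between the fingers and plain_barrel below 0.1 N and linear speed of plain_barrel below 0.02 m/s), for 0.3 s.
At the end, for the whole second after the job is handed in: Held: flanged barrel in the V within 2 mm and 0.04 rad, flange 0 to 7 mm outside the near end face, at least 1.5 N on each side of the V, cradle down. Plain barrel let go in the tray's middle place (3 mm sideways and in height, 10 mm lengthwise); third barrel within 20 mm of its start (x of flange_back in the frame of vee_seat between -0.055 and -0.046 m and y of flanged_barrel_center in the frame of vee_seat between -0.002 and 0.002 m and z of flanged_barrel_center in the frame of vee_seat between -0.0025 and 0.002 m and angle between the x axis of flanged_barrel_center and the x axis of vee_seat, either way round below 0.04 rad and value of joint lift_cradle above 0.0025 m and contact force between flanged_barrel and vee_left above 1.5 N and contact force between flanged_barrel and vee_right above 1.5 N and contact force between the fingers and flanged_barrel above 2 N and linear speed of flanged_barrel below 0.01 m/s and x of plain_barrel_center in the frame of empty_place between -0.01 and 0.01 m and y of plain_barrel_center in the frame of empty_place between -0.003 and 0.003 m and z of plain_barrel_center in the frame of empty_place between -0.003 and 0.003 m and angle between the x axis of plain_barrel_center and the x axis of empty_place, either way round below 0.05 rad and contact force between the fingers and plain_barrel below 0.1 N and distance of other_barrel_center from where it was at the start of the episode below 0.02 m); the arm keeps its last pose, push and grip.
It fails at once if one of the tools lying about is moved by more than 30 mm (distance of any of tweezers, pin_gauge, screwdriver_a, hex_key_set from where it was at the start of the episode above 0.03 m).
It fails at once if the third barrel is moved by more than 20 mm (distance of other_barrel_center from where it was at the start of the episode above 0.02 m).
It fails at once if the plain barrel is rammed or dropped into the tray (over 60 N) (contact force between plain_barrel and tray above 60 N).
It fails at once if the flanged barrel is rammed or dropped into the fixture (over 60 N on a side of the V) (contact force between flanged_barrel and vee_left above 60 N or contact force between flanged_barrel and vee_right above 60 N).
It also fails if it takes over 48 s, if anything falls off the work surface, if the arm or the gripper's body presses on something with over 40 N, if the wrist force passes 120 N, or if a joint passes its speed limit or range.

## Working session

There is one attempt and no reset: what is moved stays moved. The work goes in short steps, each a Python script; the robot and the scene stay as the last script left them, time stands still between calls to the robot, and variables do not carry over. Pictures are saved under pics/ and viewed, and the job is handed in when it is done.

```bash
ls; mkdir -p pics; python3 - <<'E'
from workcell import manip, fingers, planner, snapshot
import cv2, numpy as np
o=manip.get_obs(); print(o)
for n in ("scene","top","wrist"):
    s=snapshot(n); cv2.imwrite(f"pics/a_{n}.png",s["frame"][:,:,::-1])
    print(n,{k:np.round(v,3).tolist() for k,v in s.items() if k!="frame"})
    np.savez(f"a_{n}.npz",**s)
E
```

```text
pics
{'clock': 0.0, 'q': array([ 1.14291217,  0.47781456,  0.02231898,  1.55646943, -0.01150232,
        1.10929105, -0.08309545]), 'qvel': array([ 1.03963477e-03, -1.00001607e-03,  1.87397275e-03,  1.38198053e-04,
        4.29699672e-04, -1.59294663e-03,  8.16433268e-05]), 'effort': array([-3.94982235e-04, -5.96440566e+01,  1.60784326e+00, -2.81196749e+01,
        1.24492549e-02,  9.34429758e-03,  3.08708468e-05]), 'tcp_pos': array([ 211.98766733, -640.1721551 ,  208.40806619]), 'tool_rot': array([[ 3.14402182e-01, -7.02326792e-04,  9.49289616e-01],
       [-9.49288072e-01,  1.71643345e-03,  3.14402941e-01],
       [-1.85020606e-03, -9.99998280e-01, -1.27060024e-04]]), 'wrist_force': array([ 0.04029059, -0.19154753, -0.01111377]), 'wrist_torque': array([0.00527282, 0.01042215, 0.03827014]), 'grip_width': 85.4490681852709}
scene {'intrinsics': [[416.432, 0.0, 267.973], [0.0, 416.432, 196.543], [0.0, 0.0, 1.0]], 'camera_from_world': [[-0.597, -0.802, -0.013, 296.295], [0.563, -0.43, 0.706, -426.124], [-0.572, 0.414, 0.708, -710.283], [0.0, 0.0, 0.0, 1.0]]}
top {'intrinsics': [[436.999, 0.0, 256.425], [0.0, 436.999, 192.328], [0.0, 0.0, 1.0]], 'camera_from_world': [[-0.029, -1.0, 0.009, -63.757], [0.999, -0.028, 0.031, -592.14], [-0.031, 0.01, 0.999, -1145.0], [0.0, 0.0, 0.0, 1.0]]}
wrist {'intrinsics': [[297.319, 0.0, 257.236], [0.0, 297.319, 187.177], [0.0, 0.0, 1.0]], 'tool_from_camera': [[1.0, -0.0, -0.001, 0.67], [-0.001, 0.301, -0.954, -165.627], [0.001, 0.954, 0.301, 76.546], [0.0, 0.0, 0.0, 1.0]]}
```

View pics/a_scene.png

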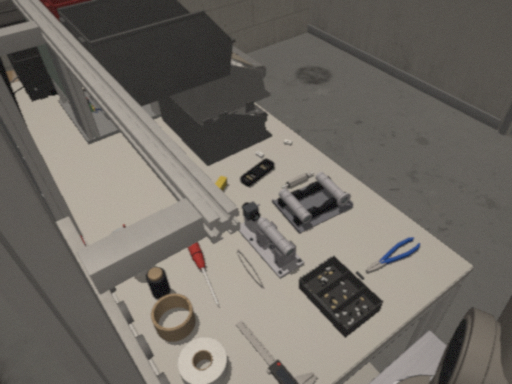

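View pics/a_top.png

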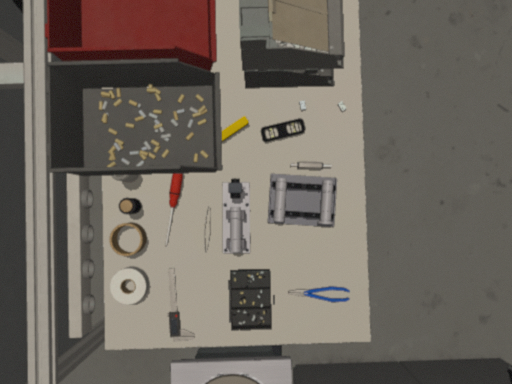

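View pics/a_wrist.png

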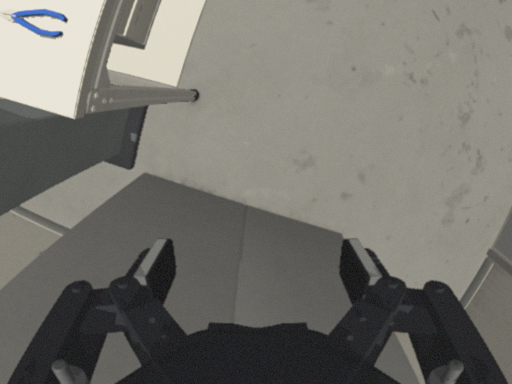

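```bash
cat > h.py <<'E'
import numpy as np, cv2
from workcell import manip, fingers, planner, snapshot
def ray(s,u,v,pose=None):
    """world origin, dir of pixel. pose=(tcp_pos,tool_rot) for wrist"""
    K=s["intrinsics"]; x=(u-K[0,2])/K[0,0]; y=(v-K[1,2])/K[1,1]
    if "camera_from_world" in s:
        M=np.linalg.inv(s["camera_from_world"]); d=np.array([x,-y,-1.])
    else:
        T=s["tool_from_camera"]; W=np.eye(4); W[:3,:3]=pose[1]; W[:3,3]=pose[0]; M=W@T
        r=np.hypot(x,y); d=np.array([np.sin(r)*x/r,-np.sin(r)*y/r,-np.cos(r)])
    d=M[:3,:3]@d; return M[:3,3],d/np.linalg.norm(d)
def onz(s,u,v,z,pose=None):
    o,d=ray(s,u,v,pose); return o+d*(z-o[2])/d[2]
def tri(rays):
    A=np.zeros((3,3)); b=np.zeros(3)
    for o,d in rays:
        P=np.eye(3)-np.outer(d,d); A+=P; b+=P@o
    p=np.linalg.solve(A,b); return p,[np.linalg.norm(np.cross(p-o,d)) for o,d in rays]
def proj(s,p,pose=None):
    K=s["intrinsics"]
    if "camera_from_world" in s:
        c=s["camera_from_world"]@np.append(p,1); x,y,z=c[0],-c[1],-c[2]; 
        return K[0,0]*x/z+K[0,2],K[1,1]*y/z+K[1,2]
    T=s["tool_from_camera"]; W=np.eye(4); W[:3,:3]=pose[1]; W[:3,3]=pose[0]
    c=np.linalg.inv(W@T)@np.append(p,1); x,y,z=c[0],-c[1],-c[2]; r=np.hypot(x,y); t=np.arctan2(r,z)
    return K[0,0]*t*x/r+K[0,2],K[1,1]*t*y/r+K[1,2]
def snapw(name):
    o=manip.get_obs(); pose=(o["tcp_pos"],o["tool_rot"]); s=snapshot("wrist")
    np.savez(name+".npz",pos=pose[0],rot=pose[1],**s); cv2.imwrite(f"pics/{name}.png",cv2.resize(s["frame"][:,:,::-1],(800,600),interpolation=cv2.INTER_CUBIC)); return s,pose
def snapf(cam,name):
    s=snapshot(cam); np.savez(name+".npz",**s); cv2.imwrite(f"pics/{name}.png",s["frame"][:,:,::-1]); return s
def load(name):
    d=dict(np.load(name+".npz")); return d,((d["pos"],d["rot"]) if "pos" in d else None)
def crop(name,x0,y0,w,h,k,out):
    s,_=load(name); im=s["frame"][y0:y0+h,x0:x0+w,::-1]
    cv2.imwrite(f"pics/{out}.png",cv2.resize(im,None,fx=k,fy=k,interpolation=cv2.INTER_CUBIC))
E
python3 - <<'E'
from h import *
crop("a_top",200,140,160,120,5,"c_top"); crop("a_scene",220,130,160,120,5,"c_scene")
s,_=load("a_top")
for n,u,v,z in [("fixture barrel",236,222,62),("tray L",280,200,34),("tray R",327,200,34)]: print(n,onz(s,u,v,z).round(1))
E
```

```text
fixture barrel [515.3 -26.6  62. ]
tray L [ 567.8 -140.7   34. ]
tray R [ 564.3 -262.4   34. ]
```

View pics/c_top.png

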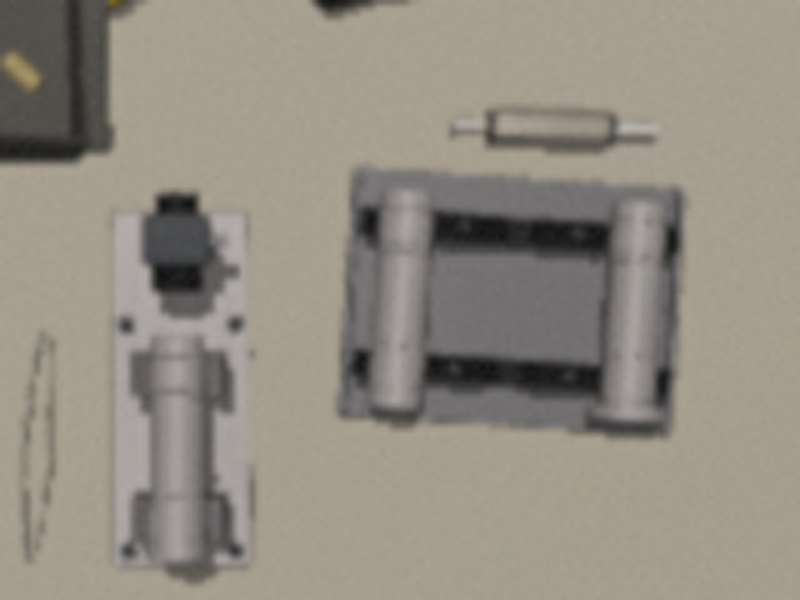

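View pics/c_scene.png

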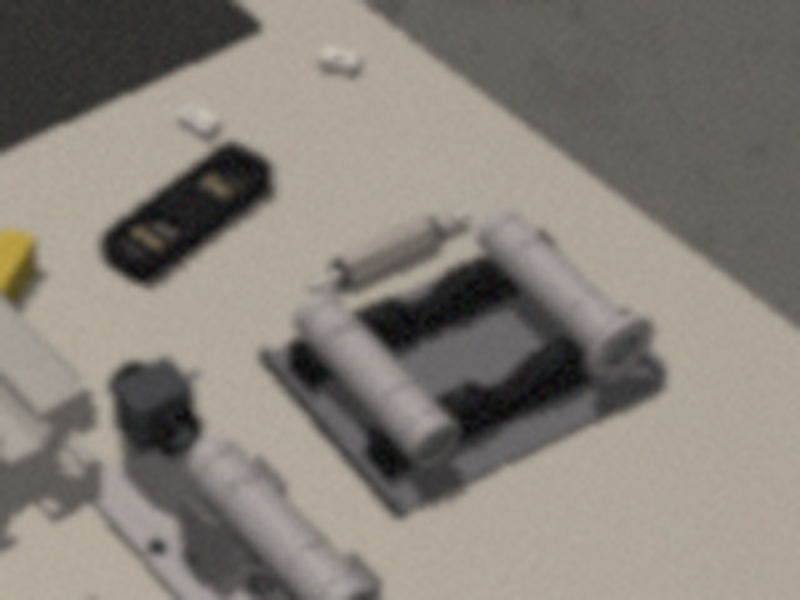

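```bash
python3 - <<'E'
from h import *
R=np.array([[0,0,1],[-1,0,0],[0,-1,0.]])
for p in ([500,-190,170],[470,-190,170],[470,-60,170],[515,-27,45],[567,-200,40],[564,-262,30]):
    q=planner.solve_ik(p,R); print(p,None if q is None else np.round(q,2))
manip.reach([470,-190,180],R)
s,p=snapw("w1"); print(manip.get_obs()["clock"],p[0].round(1))
manip.move_linear([470,-60,180],R,speed=150)
s,p=snapw("w2"); print(manip.get_obs()["clock"],p[0].round(1))
E
```

```text
[500, -190, 170] [ 0.41  0.3  -0.2   1.92  0.07  0.93 -1.39]
[470, -190, 170] [ 0.44  0.26 -0.21  1.98  0.07  0.91 -1.37]
[470, -60, 170] [ 0.34  0.22 -0.39  2.04  0.11  0.9  -1.68]
[515, -27, 45] [ 0.17  0.46 -0.29  2.05  0.21  0.66 -1.83]
[567, -200, 40] [ 0.33  0.56 -0.13  1.86  0.11  0.73 -1.43]
[564, -262, 30] [ 0.39  0.6  -0.07  1.81  0.06  0.73 -1.29]
2.0833 [ 469.9 -191.1  180.1]
3.15 [469.9 -61.  180. ]
```

View pics/w1.png

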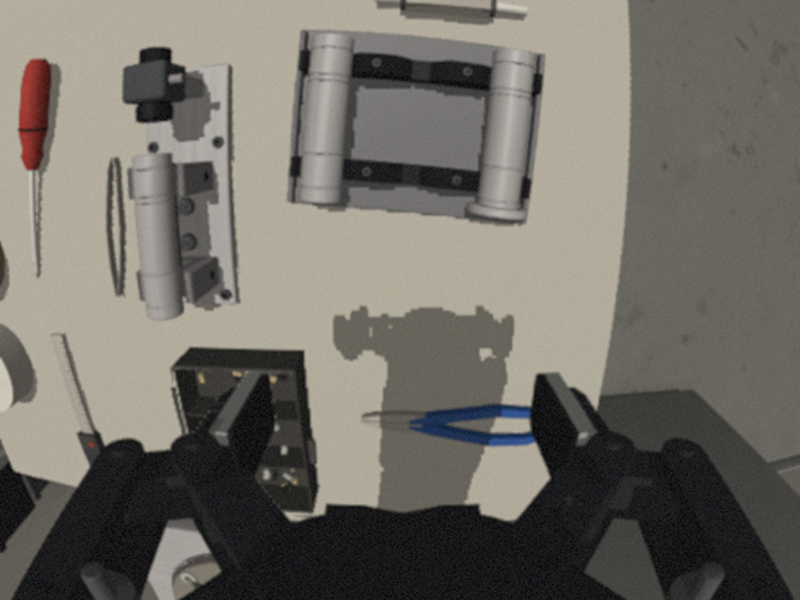

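View pics/w2.png

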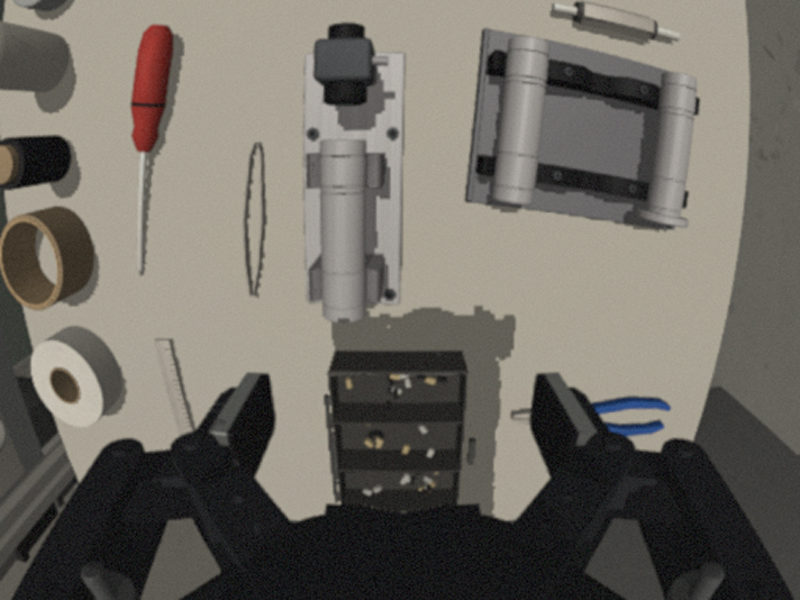

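```bash
cat > edges.py <<'E'
from h import *
from scipy.optimize import least_squares
from scipy.ndimage import map_coordinates, gaussian_filter
def edges(name,P,a,half=48,rad=14,win=5,n=25,skip=None):
    """ray list of side edges of cylinder; measured by strongest gradient near prediction"""
    s,pose=load(name); g=gaussian_filter(s["frame"].astype(float).mean(2),0.7); out=[]
    c,_=ray(s,s["intrinsics"][0,2]+1,s["intrinsics"][1,2],pose)
    for side in (1,-1):
        for t in np.linspace(-half,half,n):
            Q=P+a*t; nn=np.cross(a,Q-c); nn/=np.linalg.norm(nn)
            e=np.array(proj(s,Q+side*rad*nn,pose)); i=np.array(proj(s,Q+side*(rad-3)*nn,pose)); d=(e-i)/np.linalg.norm(e-i)
            k=np.arange(-win,win+.01,.25); px=e+k[:,None]*d
            if (px[:,0].min()<2 or px[:,1].min()<2 or px[:,0].max()>509 or px[:,1].max()>381): continue
            f=map_coordinates(g,[px[:,1],px[:,0]],order=1); gr=-np.gradient(f)  # bright inside
            j=int(np.argmax(gr))
            if gr[j]<2 or j in(0,len(k)-1): continue
            o,dd=ray(s,*px[j],pose); out.append((o,dd,side,t,k[j]))
    return out
def fit(names,P,a,**kw):
    P=np.array(P,float); a=np.array(a,float)/np.linalg.norm(a)
    for it in range(4):
        E=[e for nm in names for e in edges(nm,P,a,win=5 if it<2 else 3,**kw)]
        O=np.array([e[0] for e in E]); D=np.array([e[1] for e in E]); S=np.array([e[2] for e in E])
        x0=P[0]
        def par(v):
            aa=np.array([1,v[2],v[3]]); return np.array([x0,v[0],v[1]]),aa/np.linalg.norm(aa)
        def res(v):
            p,aa=par(v); cr=np.cross(aa,D); cr/=np.linalg.norm(cr,axis=1)[:,None]
            return np.abs(((O-p)*cr).sum(1))-14
        r=least_squares(res,[P[1],P[2],a[1]/a[0],a[2]/a[0]],loss="soft_l1",f_scale=0.5)
        P,a=par(r.x)
    return P,a,r.fun,len(E)
E
python3 - <<'E'
from edges import *
for nm,P,a in [("fix",[515,-27,62],[1,0,0]),("left",[567,-141,34],[1,-.03,0]),("right",[564,-262,34],[1,-.03,0])]:
    for cams in (["w1","w2"],["w1","w2","a_top","a_scene"],["w1"],["w2"],["a_top"]):
        try:
            if len(cams)>1:
                p,aa,f,n=fit(cams,P,a); print(nm,cams,p.round(2),aa.round(4),"med",np.median(np.abs(f)).round(2),n)
        except Exception as e: print(nm,cams,e)
E
```

```text
fix ['w1', 'w2'] [515.   -24.82  73.35] [ 0.9974 -0.0331  0.0637] med 0.7 63
fix ['w1', 'w2', 'a_top', 'a_scene'] [515.   -23.72  70.4 ] [ 0.9965 -0.0248  0.0797] med 1.27 124
left ['w1', 'w2'] [ 567.   -140.48   38.76] [ 0.9951 -0.0951 -0.0285] med 0.81 98
left ['w1', 'w2', 'a_top', 'a_scene'] [ 567.   -140.05   34.83] [ 0.9947 -0.1022  0.0062] med 1.08 191
right ['w1', 'w2'] [ 564.   -262.2    37.61] [ 0.9933 -0.1074 -0.0421] med 0.96 81
right ['w1', 'w2', 'a_top', 'a_scene'] [ 564.   -262.61   33.37] [ 0.9935 -0.1044 -0.0443] med 1.12 151
```

```bash
python3 - <<'E'
from edges import *
def ov(name,items,box,k,out):
    s,pose=load(name); x0,y0,w,h=box
    im=cv2.resize(s["frame"][y0:y0+h,x0:x0+w,::-1],None,fx=k,fy=k,interpolation=cv2.INTER_CUBIC)
    cv2.imwrite(f"pics/{out}.png",im)
ov("w1",[],(80,10,280,200),2.8,"z1")
ov("w2",[],(185,10,270,200),2.9,"z2")
E
```

```text
(no output)
```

View pics/z1.png

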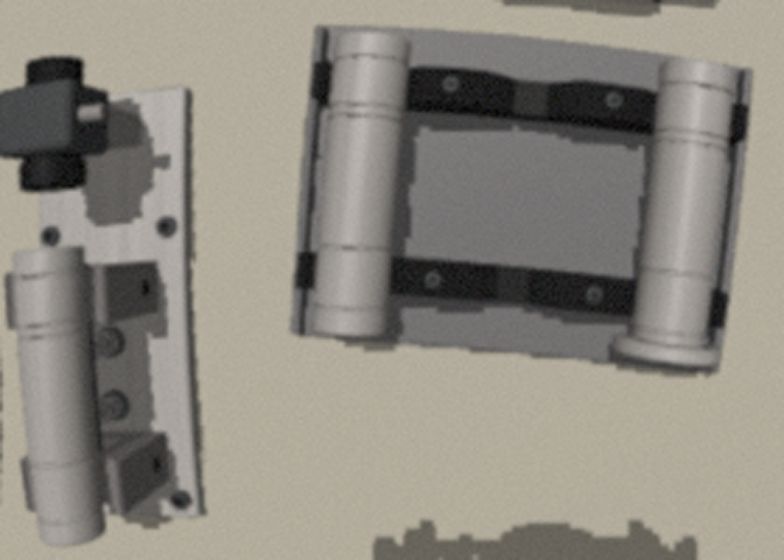

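View pics/z2.png

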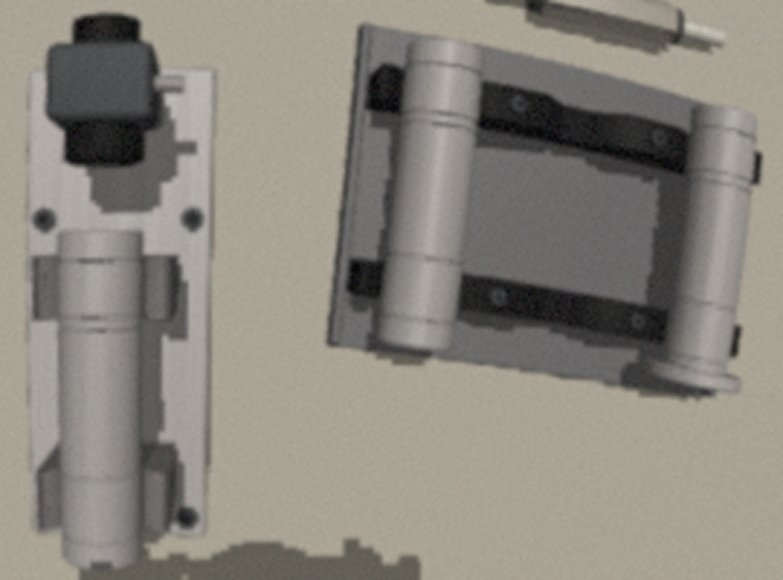

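```bash
python3 - <<'E'
from edges import *
def go(cams,P,a,box,outs,**kw):
    p,aa,f,n=fit(cams,P,a,**kw); print(cams,p.round(2),aa.round(4),np.median(np.abs(f)).round(2))
    return p,aa
fits=[go(["w1","w2"],P,a,0,0) for P,a in (([515,-27,62],[1,0,0]),([567,-141,34],[1,-.07,0]),([564,-262,34],[1,-.07,0]))]
for nm,(x0,y0,w,h),k in (("w1",(80,10,280,200),2.8),("w2",(185,10,270,200),2.9)):
    s,pose=load(nm); im=cv2.resize(s["frame"][y0:y0+h,x0:x0+w,::-1],None,fx=k,fy=k,interpolation=cv2.INTER_CUBIC)
    for p,aa in fits:
        for o,d,sd,t,kk in edges(nm,p,aa,win=3):
            u,v=proj(s,o+d*300,pose); cv2.circle(im,(int((u-x0+.5)*k),int((v-y0+.5)*k)),2,(0,0,255),-1)
    cv2.imwrite(f"pics/e_{nm}.png",im)
E
```

```text
['w1', 'w2'] [515.   -24.82  73.35] [ 0.9974 -0.0331  0.0637] 0.7
['w1', 'w2'] [ 567.   -140.47   38.74] [ 0.995  -0.0953 -0.0285] 0.81
['w1', 'w2'] [ 564.   -262.16   37.89] [ 0.993  -0.109  -0.0466] 0.88
```

View pics/e_w1.png

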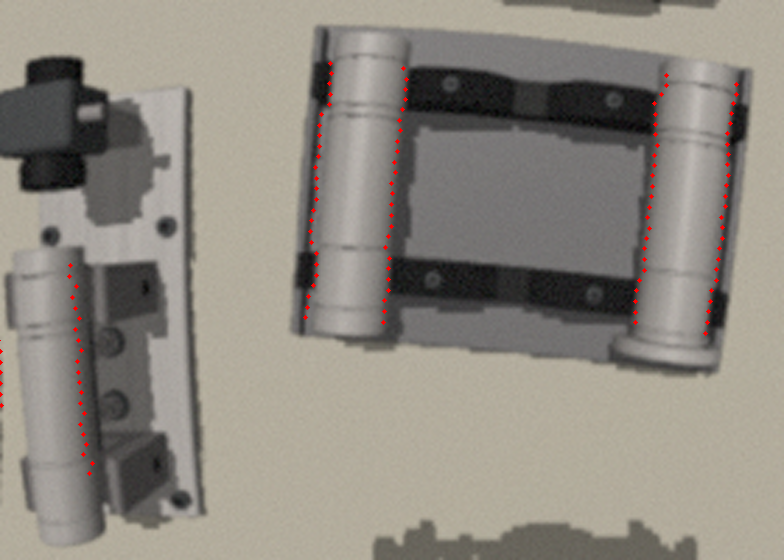

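View pics/e_w2.png

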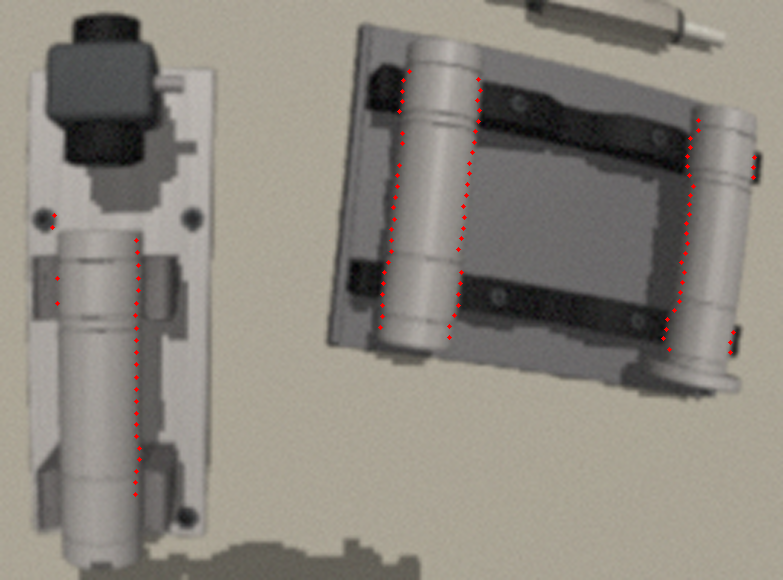

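```bash
cat > line.py <<'E'
from edges import *
def refine(name,p0,p1,win=2.5,n=30,pol=None):
    """p0,p1 native pixels; sub-pixel edge points by max |gradient| near the line, outliers off by line fit"""
    s,pose=load(name); g=gaussian_filter(s["frame"].astype(float).mean(2),0.6)
    p0=np.array(p0);p1=np.array(p1);d=(p1-p0)/np.linalg.norm(p1-p0);nn=np.array([-d[1],d[0]]);pts=[]
    for t in np.linspace(0.03,.97,n):
        c=p0+t*(p1-p0);k=np.arange(-win,win+.01,.2);px=c+k[:,None]*nn
        gr=np.gradient(map_coordinates(g,[px[:,1],px[:,0]],order=1))
        gr=np.abs(gr) if pol is None else gr*pol
        j=int(np.argmax(gr))
        if j not in (0,len(k)-1) and gr[j]>.8: pts.append((t,k[j],*px[j]))
    pts=np.array(pts)
    for _ in range(3):  # mild fisheye bend: quadratic
        c=np.polyfit(pts[:,0],pts[:,1],2 if len(pts)>8 else 1); r=np.abs(np.polyval(c,pts[:,0])-pts[:,1]); pts=pts[r<max(.35,2*np.median(r))]
    return pts[:,2:],s,pose
def cyl(lines,P,a,half=None):
    O=[];D=[];ids=[]
    for i,(nm,p0,p1) in enumerate(lines):
        px,s,pose=refine(nm,p0,p1)
        for q in px: o,d=ray(s,*q,pose);O.append(o);D.append(d);ids.append(i)
    O=np.array(O);D=np.array(D);ids=np.array(ids);x0=P[0]
    def par(v):
        aa=np.array([1,v[2],v[3]]);return np.array([x0,v[0],v[1]]),aa/np.linalg.norm(aa)
    def res(v):
        p,aa=par(v);cr=np.cross(aa,D);cr/=np.linalg.norm(cr,axis=1)[:,None];return np.abs(((O-p)*cr).sum(1))-14
    r=least_squares(res,[P[1],P[2],a[1]/a[0],a[2]/a[0]],loss="soft_l1",f_scale=.5)
    p,aa=par(r.x);print(p.round(2),aa.round(4),"res/line",[(round(float(np.mean(r.fun[ids==i])),2),int((ids==i).sum())) for i in range(len(lines))]);return p,aa
E
cat > m1.py <<'E'
from line import *
n1=lambda z:((z[0]+.5)/2.8-.5+80,(z[1]+.5)/2.8-.5+10)
n2=lambda z:((z[0]+.5)/2.9-.5+185,(z[1]+.5)/2.9-.5+10)
L={"fix":([515,-27,62],[[(14,258),(36,530)],[(84,258),(102,525)]],[[(60,245),(64,550)],[(143,245),(139,550)]]),
"left":([567,-141,34],[[(332,55),(314,322)],[(409,55),(388,328)]],[[(409,55),(380,335)],[(481,60),(453,338)]]),
"right":([564,-262,34],[[(659,80),(635,325)],[(737,85),(709,328)]],[[(692,125),(668,345)],[(756,128),(728,355)]])}
for k,(P,a1,a2) in L.items():
    print(k,end=" "); ln=[("w1",n1(p),n1(q)) for p,q in a1]+[("w2",n2(p),n2(q)) for p,q in a2]
    cyl(ln,P,[1,-.05,0])
    im={}
    for nm,z,k_,(x0,y0) in (("w1",a1,2.8,(80,10)),("w2",a2,2.9,(185,10))):
        pass
E
python3 m1.py
```

```text
fix [515.   -24.85  60.97] [ 0.9994 -0.0254 -0.0245] res/line [(0.5, 16), (1.86, 12), (-0.86, 18), (-1.1, 15)]
left [ 567.   -140.81   35.78] [ 0.9951 -0.0983 -0.011 ] res/line [(-0.73, 8), (-0.46, 19), (-0.75, 18), (-0.51, 21)]
right [ 564.   -262.51   34.86] [ 0.9957 -0.0915  0.0163] res/line [(0.31, 12), (0.18, 13), (-0.99, 13), (-0.15, 24)]
```

```bash
cat > m2.py <<'E'
from m1 import *
print()
s1,p1=load("w1");s2,p2=load("w2")
F={"FL":(2,(30,71)),"FR":(2,(216,70)),"NR":(2,(206,533)),"NL":(2,(35,533)),"FR1":(1,(188,88)),"NR1":(1,(205,515))}
for k,(v,z) in F.items():
    s,p,n=(s1,p1,n1) if v==1 else (s2,p2,n2); print(k,onz(s,*n(z),10,p).round(1)[:2])
print("tri FR",tri([ray(s1,*n1(F["FR1"][1]),p1),ray(s2,*n2(F["FR"][1]),p2)]),"NR",tri([ray(s1,*n1(F["NR1"][1]),p1),ray(s2,*n2(F["NR"][1]),p2)]))
for k,z in {"FL":(317,27),"FR":(751,70),"NR":(717,373),"NL":(292,333)}.items(): print("tray1",k,onz(s1,*n1(z),4,p1).round(1)[:2])
for k,z in {"FL":(362,24),"NL":(329,345)}.items(): print("tray2",k,onz(s2,*n2(z),4,p2).round(1)[:2])
# tube end mid-points at axis height
for k,s,p,n,zs,h in (("left1",s1,p1,n1,((372,32),(350,335)),34),("left2",s2,p2,n2,((445,40),(414,348)),34),("right1",s1,p1,n1,((700,62),(668,345)),34),("fix2",s2,p2,n2,((101,232),(101,562)),62)):
    print(k,[onz(s,*n(z),h,p).round(1)[:2] for z in zs])
E
python3 m2.py
python3 - <<'E'
import sys;sys.path.insert(0,'.')
from h import *
s,_=load("a_top"); n=lambda z:((z[0]+.5)/5-.5+200,(z[1]+.5)/5-.5+140)
for k,z,h in (("fFL",(113,212),10),("fFR",(248,212),10),("fNR",(250,566),10),("fNL",(113,566),10),("tFL",(357,170),4),("tFR",(680,188),4),("tNR",(667,433),4),("tNL",(341,415),4),("left far",(408,190),34),("left near",(396,410),34),("right far",(641,200),34),("right near",(626,425),34),("fix far",(180,338),62),("fix near",(182,565),62)):
    print(k,onz(s,*n(z),h).round(1)[:2])
E
```

```text
fix [515.   -24.85  60.97] [ 0.9994 -0.0254 -0.0245] res/line [(0.5, 16), (1.86, 12), (-0.86, 18), (-1.1, 15)]
left [ 567.   -140.81   35.78] [ 0.9951 -0.0983 -0.011 ] res/line [(-0.73, 8), (-0.46, 19), (-0.75, 18), (-0.51, 21)]
right [ 564.   -262.51   34.86] [ 0.9957 -0.0915  0.0163] res/line [(0.31, 12), (0.18, 13), (-0.99, 13), (-0.15, 24)]

FL [620.5   7.4]
FR [618.3 -64.3]
NR [433.  -60.3]
NL [433.  11.]
FR1 [617.8 -65. ]
NR1 [432.6 -62.5]
tri FR (array([618.39909313, -64.34695135,   8.43805398]), [np.float64(0.27707787069660655), np.float64(0.2770778706963484)]) NR (array([430.81957921, -60.27729017,   4.07982614]), [np.float64(0.18623521012963412), np.float64(0.18623521012969532)])
tray1 FL [ 640.4 -118.8]
tray1 FR [ 624.2 -297.5]
tray1 NR [ 493.9 -285.5]
tray1 NL [ 511.  -106.5]
tray2 FL [ 641.  -121.7]
tray2 NL [ 509.9 -109.4]
left1 [array([ 628.7, -146.1]), array([ 512.7, -136.7])]
left2 [array([ 629. , -147.3]), array([ 512.7, -137.1])]
right1 [array([ 618.7, -268.1]), array([ 509. , -257.3])]
fix2 [array([553.6, -26.6]), array([439.8, -23.4])]
fFL [619.9   9. ]
fFR [617.9 -62.3]
fNR [431.6 -58.1]
fNL [433.7  13.8]
tFL [ 638.9 -120.8]
tFR [ 624.5 -292.4]
tNR [ 494.7 -281.1]
tNL [ 509.2 -108.5]
left far [ 625.7 -145.6]
left near [ 512.1 -135.9]
right far [ 617.1 -266.2]
right near [ 500.9 -254.5]
fix far [552.5 -26.6]
fix near [438.6 -24.5]
```

```bash
cat >> h.py <<'E'
def RY(yaw):
    c,s=np.cos(yaw),np.sin(yaw); return np.array([[s,0,c],[-c,0,s],[0,-1,0.]])
VY=-0.022; VS=np.array([498,-25.,58]); TY=-0.092; EP=np.array([567,-201.7,34])
def st(t=""):
    o=manip.get_obs(); print(t,"t",round(o["clock"],2),"tcp",o["tcp_pos"].round(1),"F",o["wrist_force"].round(1),"T",o["wrist_torque"].round(2),"w",round(o["grip_width"],1)); return o
E
python3 - <<'E'
from h import *
R=RY(VY)
fingers.set_gripper(56)
manip.reach([496.5,-25,110],R); st()
print(manip.move_linear([496.5,-25,43],R,speed=90,contact_N=8)); st()
snapw("w3"); snapf("scene","s3")
E
```

```text
t 3.98 tcp [495.9 -24.8 109.4] F [ 0.4 -0.1  0.2] T [-0.03  0.    0.01] w 56.0
False
 t 4.88 tcp [497.  -25.   43.5] F [0.5 0.9 0.6] T [ 0.03  0.03 -0.02] w 56.1
```

View pics/w3.png

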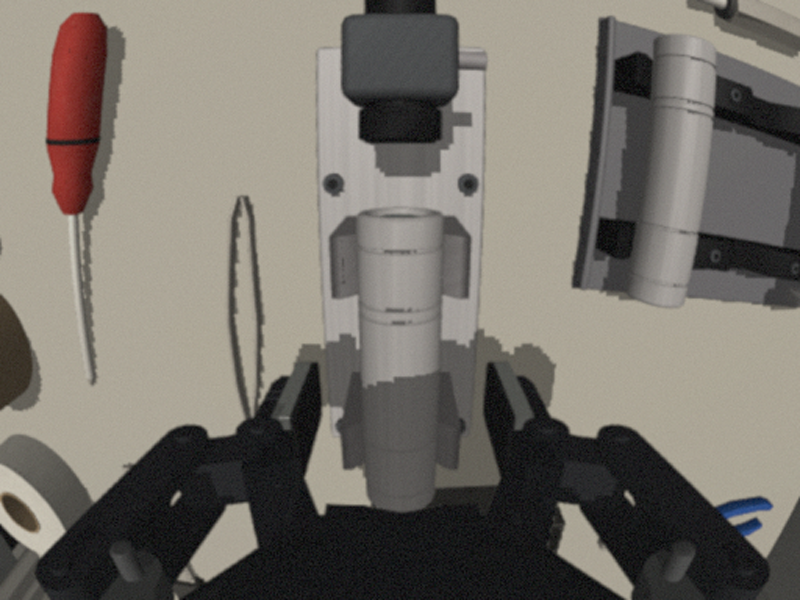

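```bash
python3 - <<'E'
from h import *
fingers.set_gripper(20,30); st("grip")
o=manip.get_obs()["tcp_pos"]
manip.move_linear([o[0],o[1],115],speed=120); st("lift")
manip.reach([EP[0],EP[1],90],RY(TY)); st("over")
s,p=snapw("w4"); snapf("scene","s4")
E
```

```text
grip t 5.37 tcp [496.8 -24.8  43.4] F [0.6 0.4 3.3] T [ 0.14  0.11 -0.05] w 24.4
lift t 6.12 tcp [496.1 -25.  114.3] F [ 0.3 -0.2 -2.6] T [-0.01  0.01  0.05] w 24.5
over t 6.91 tcp [ 566.5 -201.3   89. ] F [-0.5  0.7 -0.8] T [ 0.07  0.01 -0.03] w 24.5
```

View pics/w4.png

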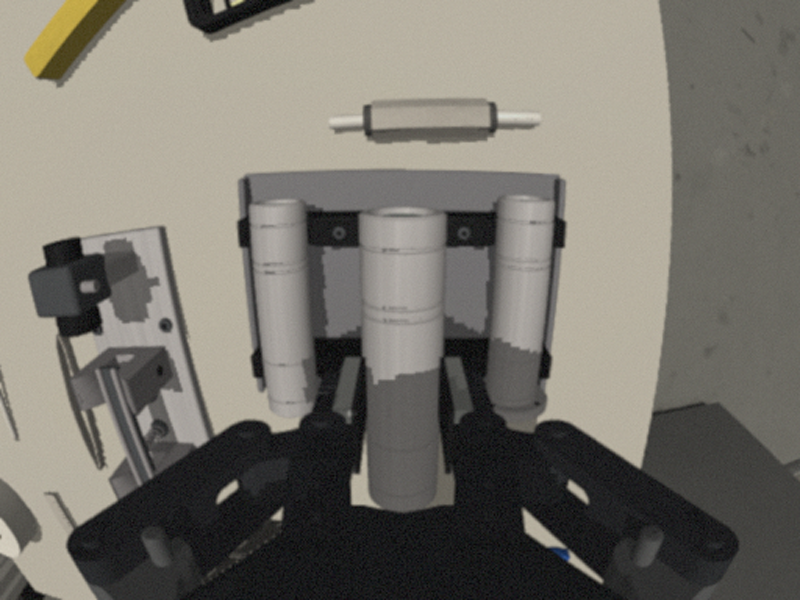

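View pics/s4.png

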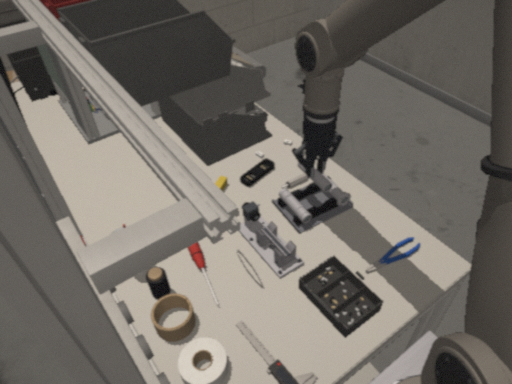

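```bash
python3 - <<'E'
from h import *
R=RY(TY)
print(manip.move_linear([EP[0],EP[1],28],R,speed=90,contact_N=8)); st()
print(manip.move_linear([EP[0],EP[1],13.0],R,speed=20,contact_N=4)); st()
snapw("w5")
E
```

```text
False
 t 7.85 tcp [ 567.5 -201.7   28.4] F [-0.  -0.8 -2.6] T [ 0.04 -0.04 -0.02] w 24.4
True
 t 8.43 tcp [ 566.9 -201.    16. ] F [0.7 1.5 0.8] T [ 0.24 -0.24 -0.06] w 24.4
```

View pics/w5.png

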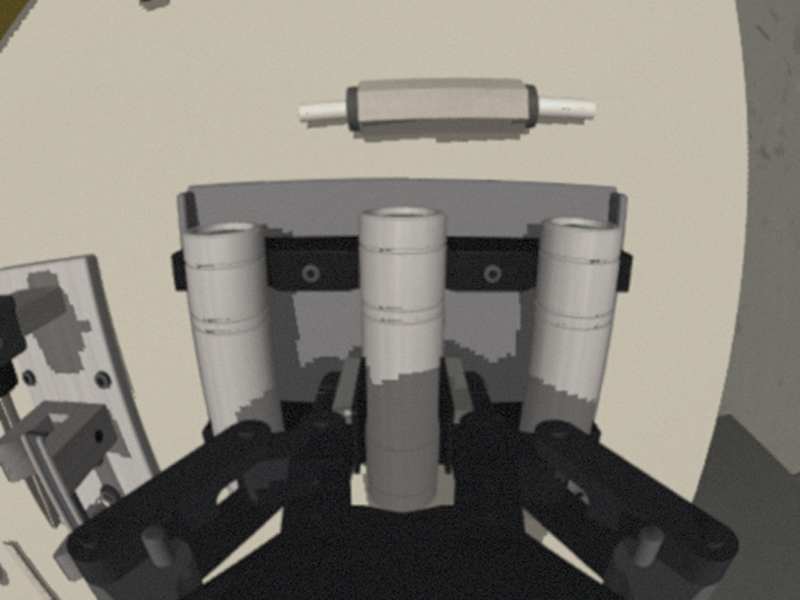

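```bash
python3 - <<'E'
from h import *
o=manip.get_obs()["tcp_pos"]
fingers.set_gripper(36); st("rel"); manip.dwell(0.3)
print(manip.move_linear([o[0],o[1],80],RY(TY),speed=100,contact_N=8)); st("up")
manip.move_linear([500,-215,150],RY(TY),speed=180); st("view")
snapw("w6"); snapf("top","t6")
crop("t6",200,140,160,120,5,"c_t6")
E
```

```text
rel t 8.76 tcp [ 565.7 -201.7   15.6] F [-0.4 -0.2  0.1] T [-0.03  0.01  0.04] w 36.0
False
up t 9.85 tcp [ 566.5 -201.    79.6] F [-1.5  0.2 -0.2] T [ 0.1   0.03 -0.01] w 35.5
view t 10.54 tcp [ 500.2 -214.6  149.4] F [-0.2 -0.2 -0.7] T [ 0.01  0.02 -0.07] w 35.8
```

View pics/w6.png

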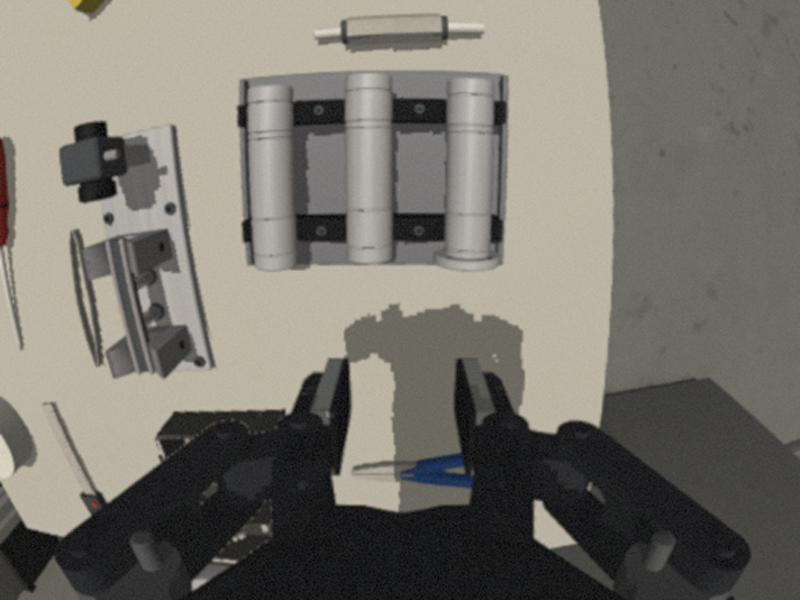

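```bash
python3 - <<'E'
from h import *
crop("w6",145,35,190,145,4.2,"z6")
E
```

```text
(no output)
```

View pics/z6.png

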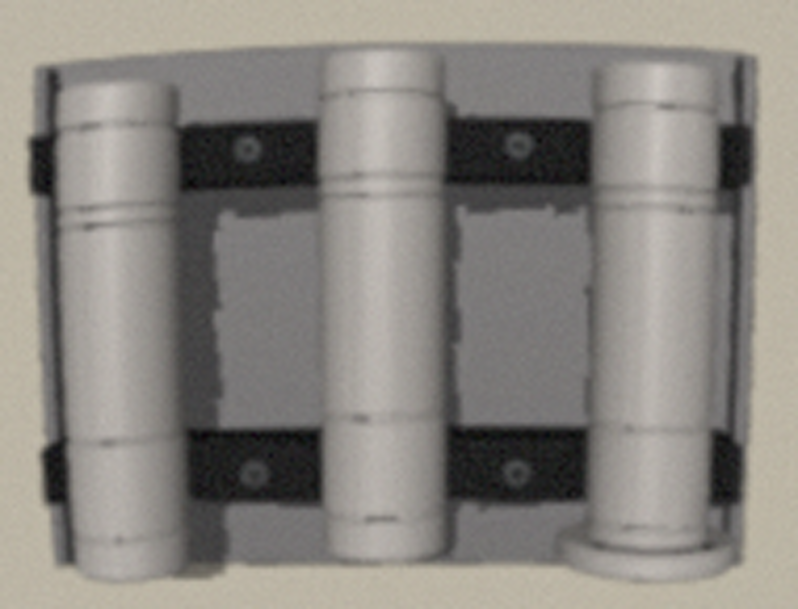

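View pics/c_t6.png

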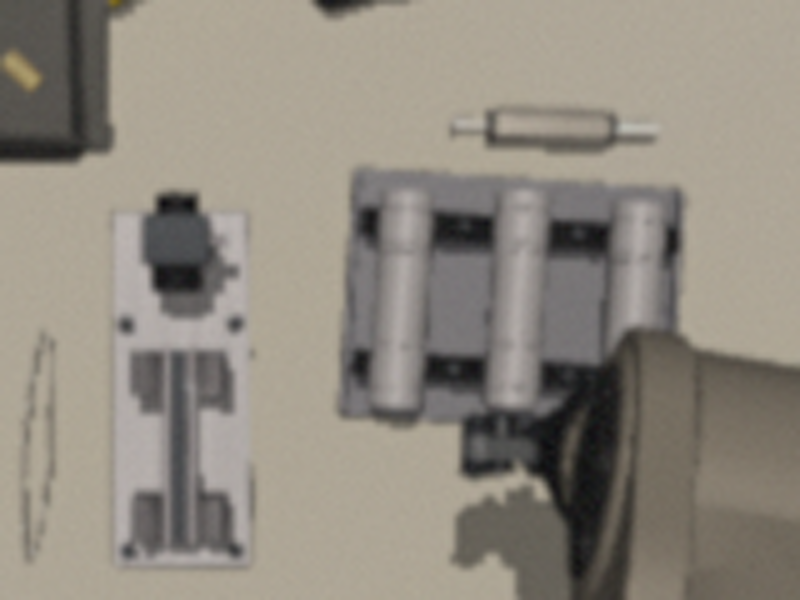

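```bash
python3 - <<'E'
from h import *
s,p=load("w6"); n=lambda z:((z[0]+.5)/4.2-.5+145,(z[1]+.5)/4.2-.5+35)
c,sn=np.cos(TY),np.sin(TY)
def loc(P): d=P[:2]-EP[:2]; return np.round([c*d[0]+sn*d[1],-sn*d[0]+c*d[1]],1)
# end-face rims: far end silhouette is top of the far rim; near end: bottom-ish rim
for k,z,h in (("mid far",(383,48),41),("mid near",(384,558),34),("left far",(119,80),41),("left near",(130,578),34),("right far",(655,62),41),("right flange near",(648,580),30),("right flange back L/R",(565,545),34),("",(733,545),34),
 ("trayFL",(37,65),4),("FR",(756,55),4),("NR",(742,566),4),("NL",(58,565),4),("comb far scrL",(248,150),32),("scrR",(518,146),32),("near L",(255,473),32),("near R",(517,472),32)):
    P=onz(s,*n(z),h,p); print(k,P.round(1)[:2],"local",loc(P))
t,_=load("t6"); m=lambda z:((z[0]+.5)/5-.5+200,(z[1]+.5)/5-.5+140)
for k,z,h in (("V stand FL",(131,352),58),("FR",(233,352),58),("NR",(235,552),58),("NL",(131,552),58),("mid far",(522,187),34),("mid near",(512,408),34)):
    print(k,onz(t,*m(z),h).round(1)[:2])
E
```

```text
mid far [ 625.3 -207.7] local [58.6 -0.6]
mid near [ 510.3 -195.9] local [-57.    0.6]
left far [ 626.5 -149. ] local [54.4 58. ]
left near [ 511.5 -134.6] local [-61.5  61.7]
right far [ 617.5 -265.8] local [ 56.2 -59.2]
right flange near [ 498.4 -257.2] local [-63.2 -61.6]
right flange back L/R [ 509.6 -237.9] local [-53.8 -41.3]
 [ 506.3 -277.4] local [-53.5 -80.9]
trayFL [ 641.3 -117.7] local [66.2 90.5]
FR [ 623.9 -297.3] local [ 65.5 -90. ]
NR [ 492.9 -285.4] local [-66.  -90.2]
NL [ 510.1 -105.6] local [-65.5  90.4]
comb far scrL [ 607.2 -174.8] local [37.5 30.5]
scrR [ 601.5 -234.9] local [ 37.4 -29.9]
near L [ 532.9 -168. ] local [-37.   30.5]
near R [ 527.3 -228.3] local [-37.1 -30.1]
V stand FL [546.1  -1.5]
FR [544.7 -53. ]
NR [444.  -51.2]
NL [445.5   1.1]
mid far [ 625.6 -204.7]
mid near [ 511.4 -195.9]
```

```bash
python3 - <<'E'
from h import *
manip.reach([440,-27,130],RY(VY)); st(); snapw("w7")
manip.move_linear([440,-70,130],RY(VY),speed=150); st(); snapw("w8")
crop("w7",170,20,170,200,4.,"z7");crop("w8",90,20,200,200,3.,"z8")
E
```

```text
t 11.45 tcp [440.9 -28.1 130.1] F [ 0.3 -0.3 -1. ] T [ 0.04  0.02 -0.02] w 36.0
 t 11.93 tcp [440.4 -71.1 130. ] F [ 0.3 -0.1 -0.5] T [ 0.03  0.03 -0.01] w 36.1
```

View pics/z7.png

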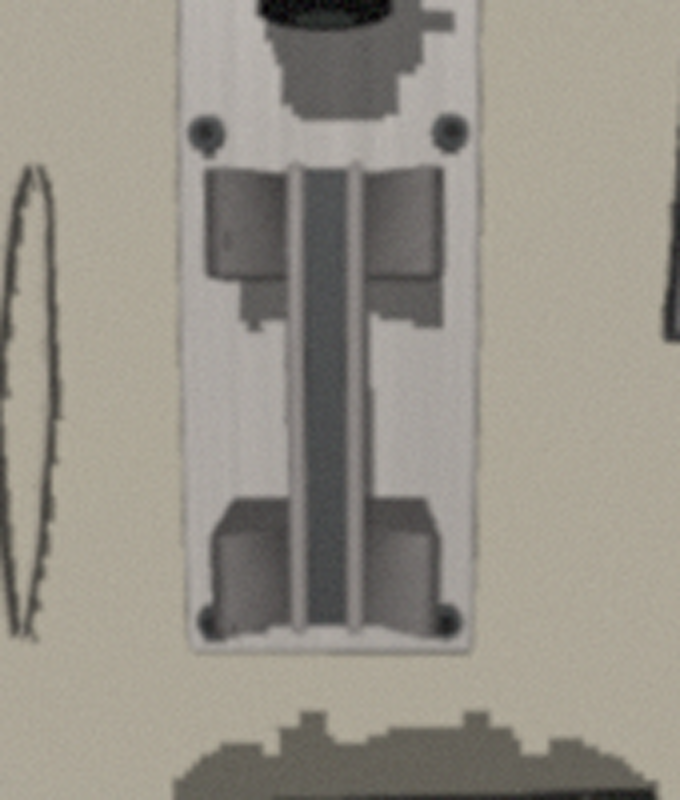

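View pics/z8.png

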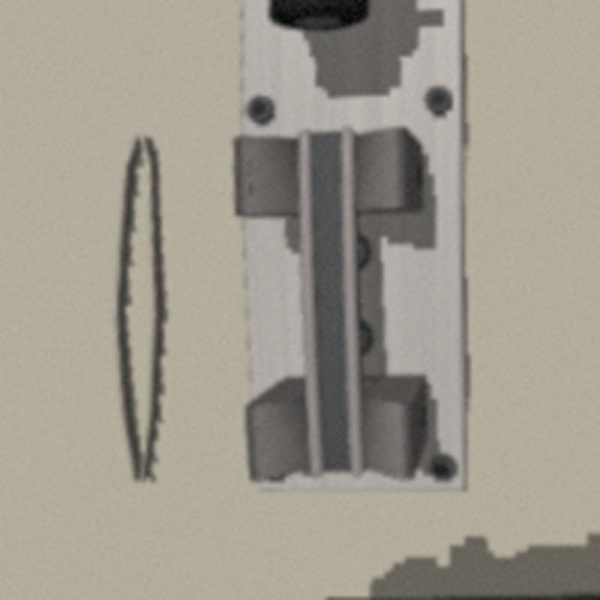

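```bash
python3 - <<'E'
from h import *
a,pa=load("w7"); b,pb=load("w8"); n7=lambda z:((z[0]+.5)/4-.5+170,(z[1]+.5)/4-.5+20); n8=lambda z:((z[0]+.5)/3-.5+90,(z[1]+.5)/3-.5+20)
c,sn=np.cos(VY),np.sin(VY)
def loc(P): d=P[:2]-VS[:2]; return np.round([c*d[0]+sn*d[1],-sn*d[0]+c*d[1]],1)
for k,z7,z8 in (("lip FL",(295,165),(305,132)),("lip FR",(355,165),(348,129)),("lip NL",(299,630),(317,474)),("lip NR",(355,630),(356,474)),
 ("far stand nearL",(210,277),(236,214)),("far stand nearR",(441,277),(410,212)),("near st NL",(213,634),(252,479)),("near st NR",(438,634),(405,475)),("near st FL",(218,532),(249,408)),("near st FR",(439,532),(418,402)),("base NL",(190,652),None),("base NR",(470,652),(466,489)),("screw FL",(207,132),(261,109)),("screw FR",(450,132),(438,100))):
    if z8:
        P,r=tri([ray(a,*n7(z7),pa),ray(b,*n8(z8),pb)]); print(k,P.round(1),"loc",loc(P),"r",round(r[0],1))
    else: P=onz(a,*n7(z7),10,pa); print(k,P.round(1),loc(P))
E
```

```text
lip FL [547.7 -20.2  47.7] loc [49.6  5.9] r 0.1
lip FR [547.4 -32.4  48.3] loc [49.5 -6.3] r 0.0
lip NL [449.3 -18.2  48.8] loc [-48.8   5.7] r 0.1
lip NR [449.8 -30.3  51.5] loc [-48.1  -6.3] r 0.1
far stand nearL [524.9  -3.9  63.2] loc [26.5 21.7] r 0.4
far stand nearR [523.3 -49.2  52.3] loc [ 25.8 -23.7] r 0.3
near st NL [ 4.506e+02 -4.000e-01  5.580e+01] loc [-47.9  23.6] r 0.1
near st NR [454.  -46.7  70.1] loc [-43.5 -22.6] r 0.3
near st FL [472.9  -3.2  61.2] loc [-25.6  21.3] r 0.6
near st FR [469.4 -48.7  46.2] loc [-28.1 -24.3] r 0.2
base NL [433.4  11.5  10. ] [-65.4  35. ]
base NR [430.7 -59.5   5.8] loc [-66.5 -36. ] r 0.2
screw FL [561.    1.7  12.3] loc [62.4 28.1] r 0.1
screw FR [559.4 -55.   12.9] loc [ 62.1 -28.7] r 0.0
```

```bash
sed -i 's/VS=np.array(\[498,-25.,58\])/VS=np.array([498.4,-25.2,58])/' h.py; python3 - <<'E'
from h import *
R=RY(TY); fingers.set_gripper(42)
manip.reach([561.2,-261.9,90],R); st()
print(manip.move_linear([561.2,-261.9,15.8],R,speed=80,contact_N=8)); st(); snapw("w9")
E
```

```text
t 13.13 tcp [ 561.1 -259.7   90. ] F [-0.3  0.7  0.5] T [ 0.05  0.   -0.01] w 42.2
False
 t 14.21 tcp [ 561.7 -262.1   16.3] F [-0.5  0.   1.4] T [ 0.05 -0.02  0.04] w 41.6
```

View pics/w9.png

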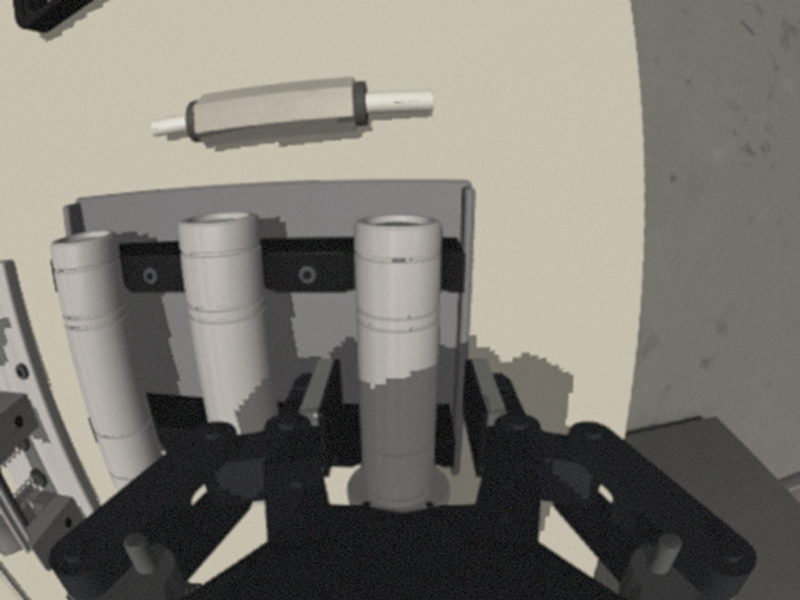

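```bash
python3 - <<'E'
from h import *
fingers.set_gripper(20,30); st("grip")
o=manip.get_obs()["tcp_pos"]
print(manip.move_linear([o[0],o[1],110],speed=100,contact_N=10)); st("lift")
c,s=np.cos(VY),np.sin(VY)
T=VS+0.5*np.array([c,s,0])
manip.reach([T[0],T[1],95],RY(VY)); st("over"); snapw("w10"); snapf("scene","s10")
crop("s10",220,180,120,110,5,"c_s10")
E
```

```text
grip t 14.57 tcp [ 561.9 -260.7   16.8] F [-1.1  3.3  4.9] T [ 0.82  0.2  -0.03] w 23.5
False
lift t 15.66 tcp [ 561.3 -260.5  109.2] F [-0.6  0.  -1.9] T [ 0.01 -0.02 -0.01] w 23.7
over t 16.62 tcp [499.7 -26.8  95.1] F [ 0.1 -0.5 -1.4] T [ 0.01 -0.04  0.03] w 24.2
```

View pics/w10.png

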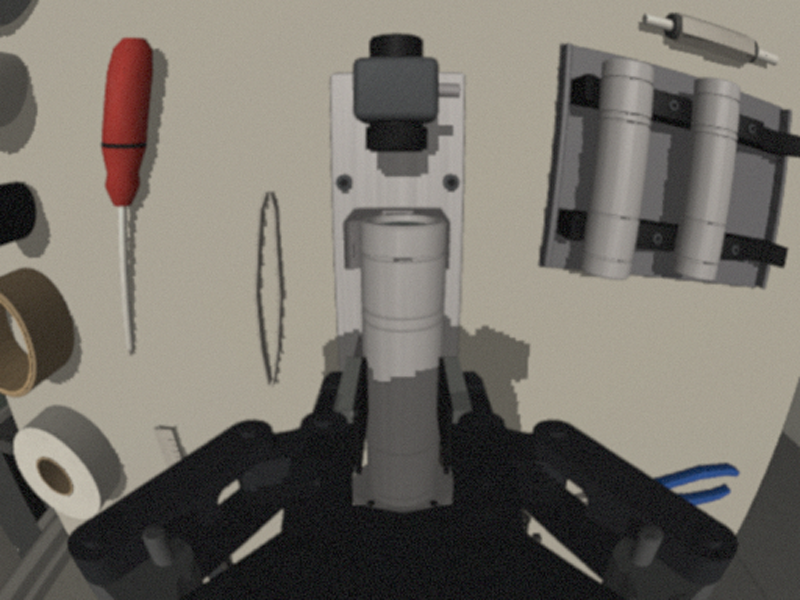

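View pics/c_s10.png

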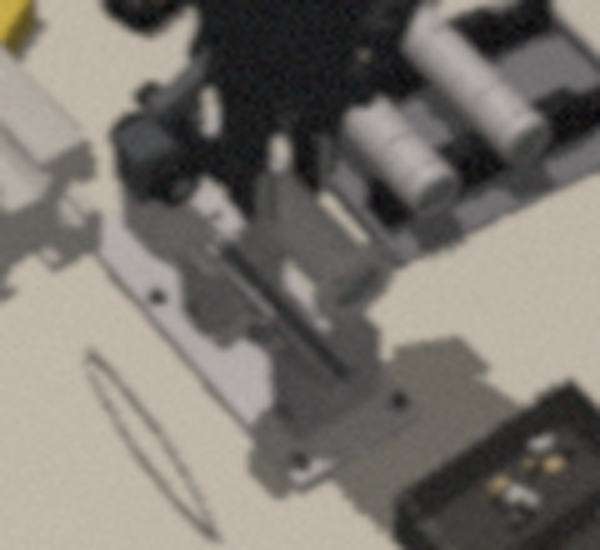

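```bash
python3 - <<'E'
from h import *
import numpy as np
ims=[]
for n in ("w10","w5","w9"):
    s,_=load(n); ims.append(cv2.resize(s["frame"][125:175,220:295,::-1],None,fx=7,fy=7,interpolation=cv2.INTER_CUBIC))
cv2.imwrite("pics/z10.png",cv2.resize(np.vstack([np.hstack(ims[:2]),np.hstack([ims[2],ims[2]*0])]),None,fx=.75,fy=.75))
E
```

```text
(no output)
```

View pics/z10.png

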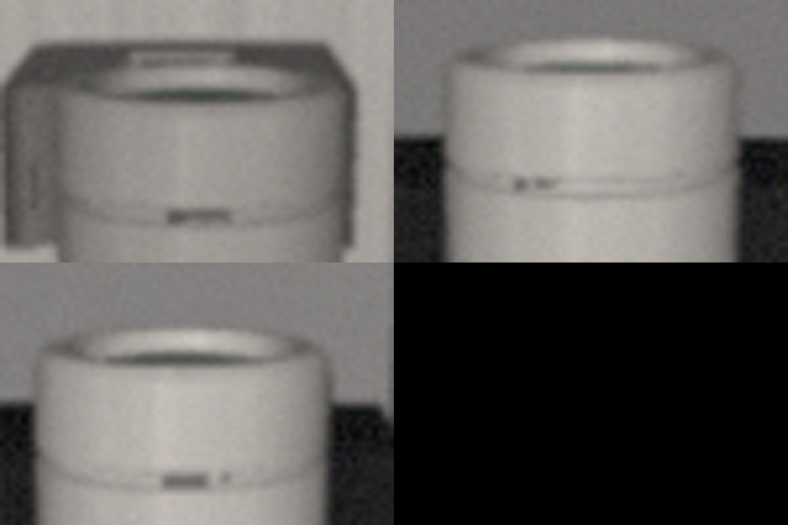

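```bash
python3 - <<'E'
from h import *
for n,u,v,zo in (("w10",220+210/5.25,144.6,17.7),("w5",220+(600-394)/5.25,139.3,18.4),("w9",220+183/5.25,125+(365-262)/5.25,17.7)):
    s,p=load(n); P=onz(s,u,v,p[0][2]+zo+14,p); d=p[1].T@(P-p[0]); print(n,P.round(1),"tool",d.round(1))
E
```

```text
w10 [554.5 -30.2 126.8] tool [  2.1 -31.7  54.9]
w5 [ 624.  -208.1   48.4] tool [  1.8 -32.4  57.5]
w9 [ 616.4 -267.    48. ] tool [ -0.2 -31.6  54.9]
```

```bash
python3 - <<'E'
from h import *
R=RY(VY); T=VS
print(manip.move_linear([T[0],T[1],52],R,speed=70,contact_N=8)); st()
print(manip.move_linear([T[0],T[1],42],R,speed=15,contact_N=3)); st()
snapw("w11"); snapf("scene","s11"); crop("s11",220,180,120,110,5,"c_s11")
E
```

```text
False
 t 17.49 tcp [498.5 -25.1  52. ] F [ 0.8  0.5 -1.4] T [-0.01 -0.06  0.04] w 23.9
True
 t 18.03 tcp [498.5 -25.1  43.9] F [-0.3  0.9  4.3] T [ 0.05 -0.02 -0.04] w 23.8
```

View pics/w11.png

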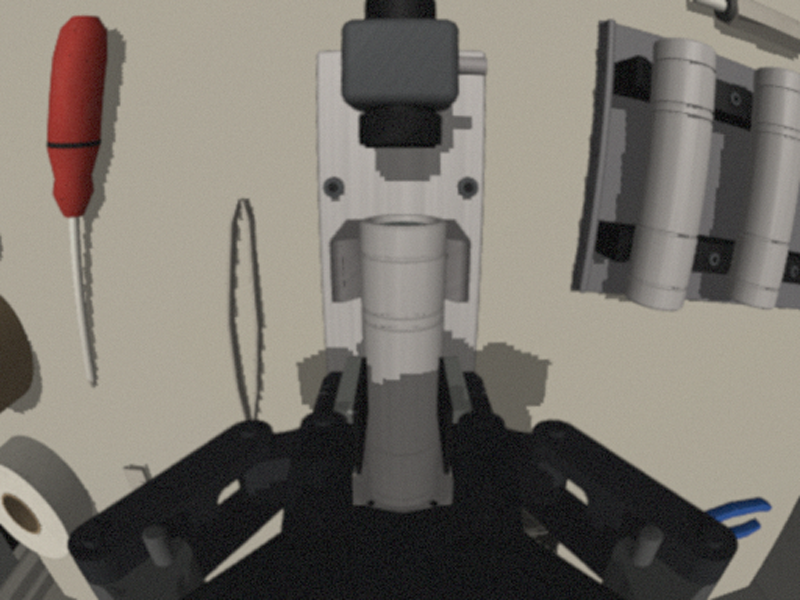

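View pics/c_s11.png

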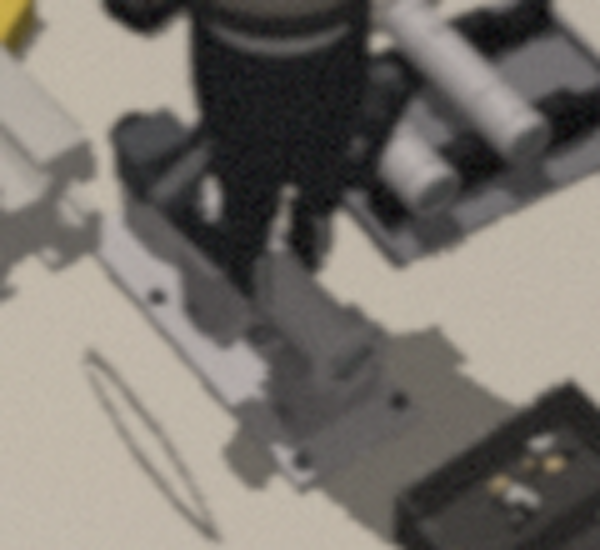

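```bash
python3 - <<'E'
from h import *
R=RY(VY); o=manip.get_obs()["tcp_pos"]
fingers.set_gripper(44); st("rel")
print(manip.move_linear([o[0],o[1],105],R,speed=100,contact_N=6)); st()
fingers.set_gripper(0)
manip.reach([435,-55,130],R); st(); snapw("w12"); snapf("scene","s12"); snapf("top","t12"); crop("s12",220,180,120,110,5,"c_s12")
crop("w12",150,20,170,190,4.,"z12")
E
```

```text
rel t 18.47 tcp [497.3 -25.3  43.4] F [-0.1  0.   0.1] T [ 0.02 -0.   -0.02] w 44.0
False
 t 19.23 tcp [498.1 -25.1 104.6] F [ 0.1 -0.7 -0.2] T [-0.01 -0.01  0.02] w 44.2
 t 20.12 tcp [434.6 -55.6 130.6] F [ 0.2 -0.   0. ] T [-0.02 -0.02  0.03] w 0.1
```

View pics/z12.png

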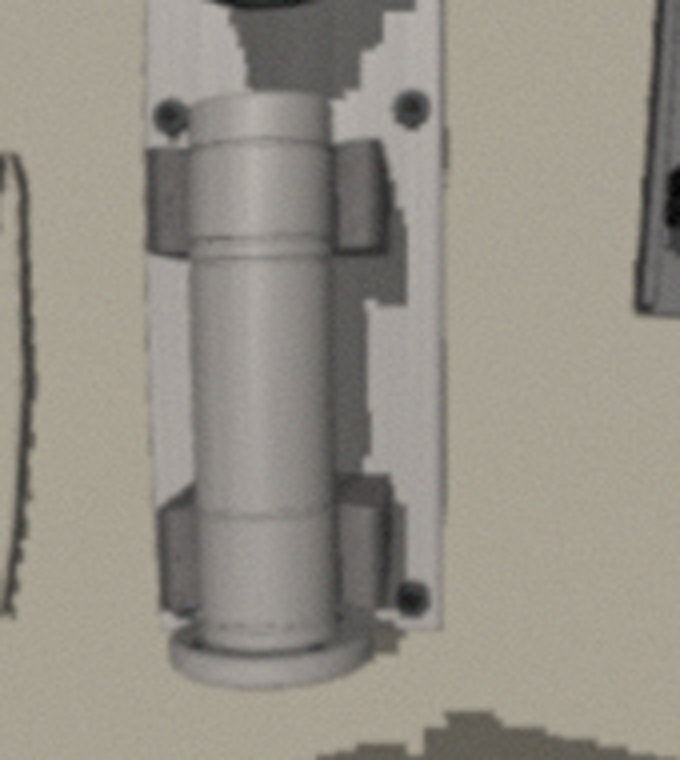

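View pics/c_s12.png

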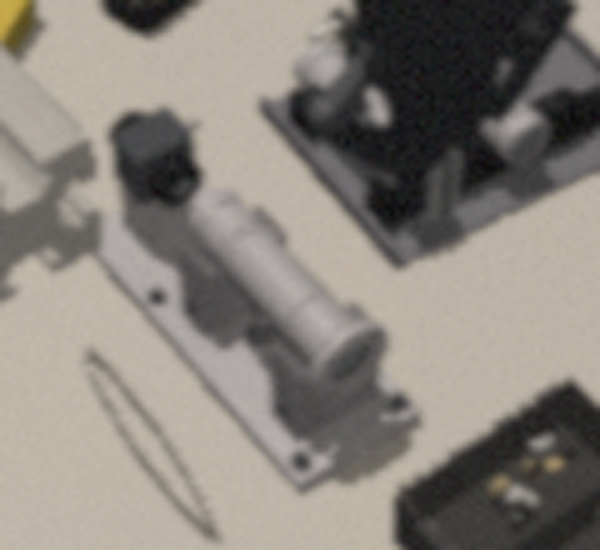

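```bash
python3 - <<'E'
from h import *
s,p=load("w12"); n=lambda z:((z[0]+.5)/4-.5+150,(z[1]+.5)/4-.5+20)
c,sn=np.cos(VY),np.sin(VY)
for k,z,h in (("far top",(260,92),76),("junction top",(268,651),76),("flange outer top",(268,686),83),("stand NL",(163,612),56),("stand NR",(385,607),56),("flange L in",(171,632),62),("flange R in",(374,626),62),("base NR",(440,630),10),("tube L far",(190,105),62),("tube R far",(331,105),62)):
    P=onz(s,*n(z),h,p); d=P[:2]-VS[:2]; print(k,P.round(1),np.round([c*d[0]+sn*d[1],-sn*d[0]+c*d[1]],1))
E
```

```text
far top [553.1 -28.3  76. ] [54.7 -1.9]
junction top [446.6 -25.4  76. ] [-51.7  -1.3]
flange outer top [441.8 -26.   83. ] [-56.6  -2. ]
stand NL [ 4.5e+02 -3.0e-01  5.6e+01] [-49.   23.8]
stand NR [449.8 -47.6  56. ] [-48.1 -23.4]
flange L in [447.2  -3.1  62. ] [-51.7  21. ]
flange R in [447.3 -45.4  62. ] [-50.6 -21.4]
base NR [431.8 -59.1  10. ] [-65.9 -35.4]
tube L far [554.2 -12.5  62. ] [55.5 13.9]
tube R far [552.3 -40.2  62. ] [ 54.2 -13.8]
```

```bash
python3 - <<'E'
from h import *
R=RY(VY); c,s=np.cos(VY),np.sin(VY); T=VS-1.3*np.array([c,s,0])
manip.reach([T[0],T[1],100],R); manip.move_linear([T[0],T[1],84],R,speed=60,contact_N=5); manip.dwell(.2); st("pre")
print(manip.move_linear([T[0],T[1],77],R,speed=12,contact_N=3)); st("a")
print(manip.move_linear([T[0],T[1],69],R,speed=8,contact_N=15)); st("b")
manip.dwell(.5); st("c"); snapf("scene","s13"); snapw("w13")
E
```

```text
pre t 21.29 tcp [497.3 -25.3  84.4] F [-0.5  0.9 -0.9] T [-0.03 -0.02  0.01] w 0.0
False
a t 22.02 tcp [497.1 -25.1  77. ] F [-0.1 -0.4 -0.2] T [-0.   -0.03  0.02] w -0.2
False
b t 23.18 tcp [497.2 -25.2  69.1] F [ 0.2 -0.1 -0.2] T [0.   0.04 0.03] w 0.1
c t 23.68 tcp [497.1 -25.2  69. ] F [0.4 0.4 0.5] T [ 0.   -0.03 -0.02] w 0.0
```

View pics/w13.png

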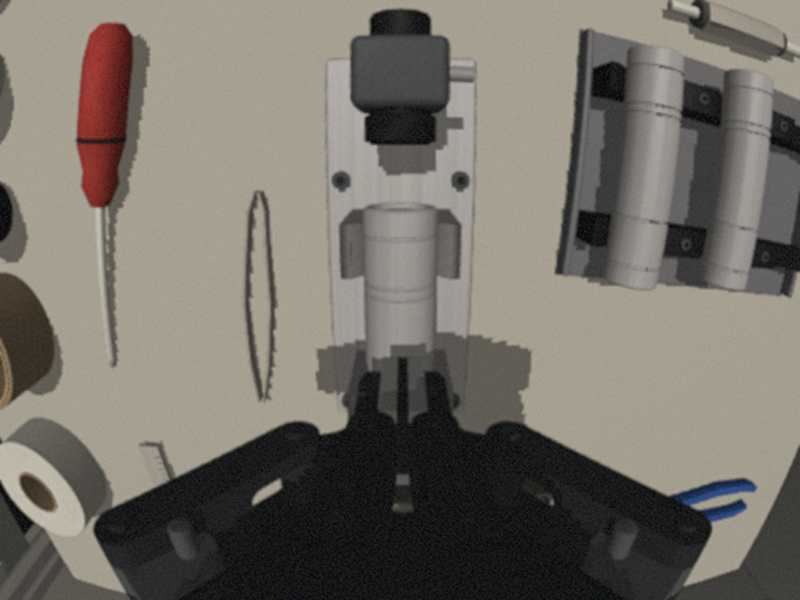

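```bash
python3 - <<'E'
from h import *
crop("s13",220,180,120,110,5,"c_s13"); crop("w13",200,110,120,120,6,"z13")
E
```

```text
(no output)
```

View pics/c_s13.png

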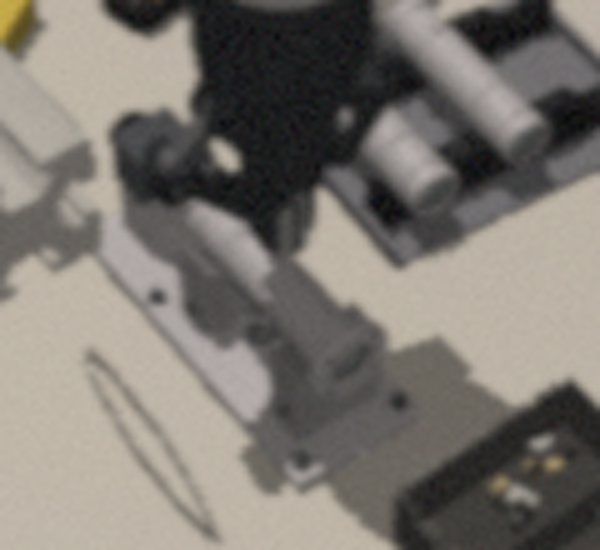

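View pics/z13.png

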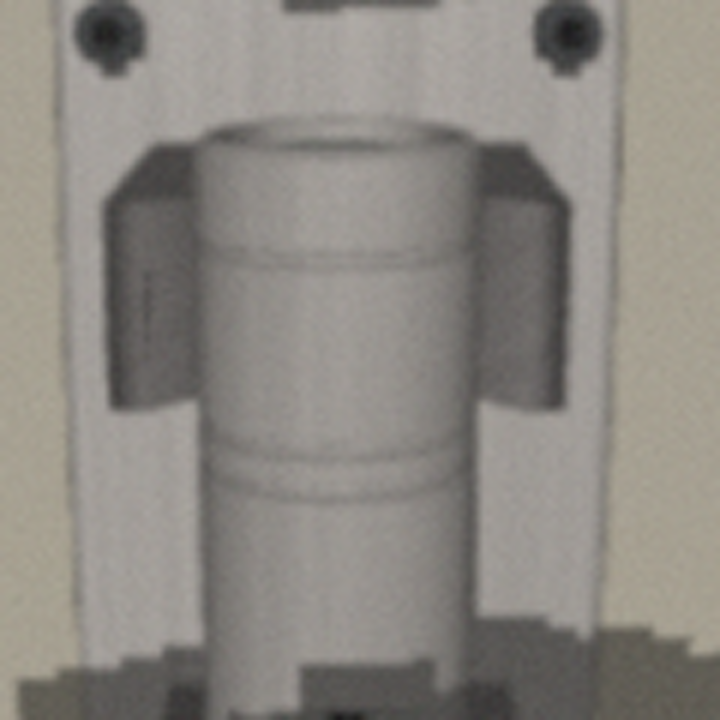

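```bash
python3 - <<'E'
from h import *
R=RY(VY); o=manip.get_obs()["tcp_pos"]; T=[497.1,-25.2]
print(manip.move_linear([*T,63],R,speed=8,contact_N=3)); st("a")
snapw("w14"); crop("w14",200,110,120,120,6,"z14")
E
```

```text
False
a t 24.68 tcp [497.2 -25.2  63. ] F [-0.6  0.8  0.4] T [ 0.02 -0.02 -0.01] w 0.1
```

View pics/z14.png

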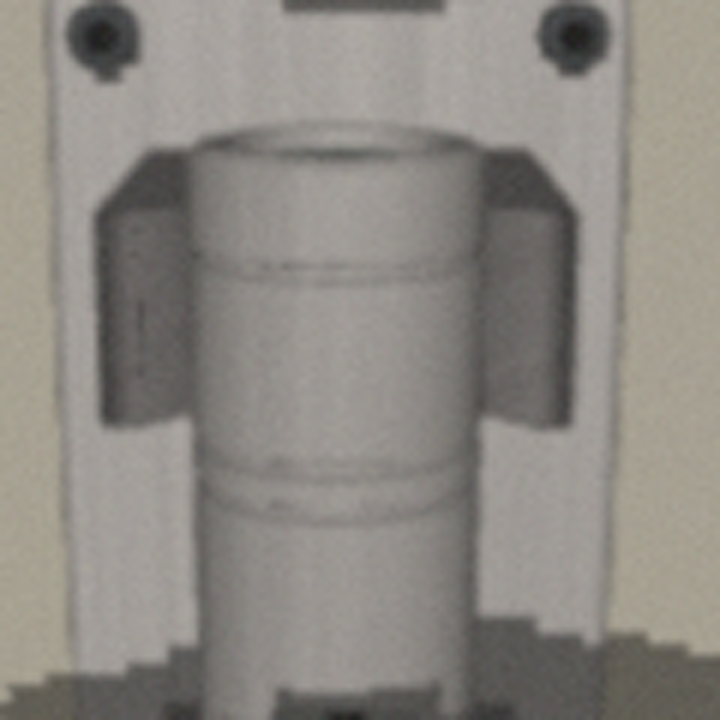

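```bash
python3 - <<'E'
from h import *
s,p=load("w14")
for y in (0,-5,-10,-15,-19,-25): 
    for z in (11,-11): print(y,z,np.array(proj(s,p[0]+p[1]@np.array([0,y,z]),p)).round(1))
crop("w14",170,180,170,120,4.5,"z14b"); snapf("scene","s14"); crop("s14",250,195,60,50,12,"c_s14")
E
```

```text
0 11 [255.7 208.8]
0 -11 [255.7 241.3]
-5 11 [255.7 212. ]
-5 -11 [255.7 245.1]
-10 11 [255.6 215.3]
-10 -11 [255.7 249.1]
-15 11 [255.6 218.8]
-15 -11 [255.6 253.3]
-19 11 [255.6 221.8]
-19 -11 [255.6 256.8]
-25 11 [255.5 226.5]
-25 -11 [255.6 262.3]
```

View pics/z14b.png

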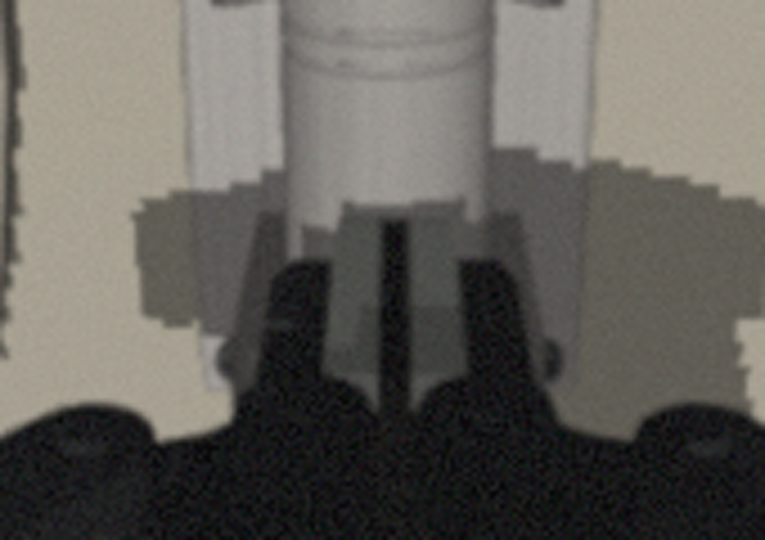

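View pics/c_s14.png

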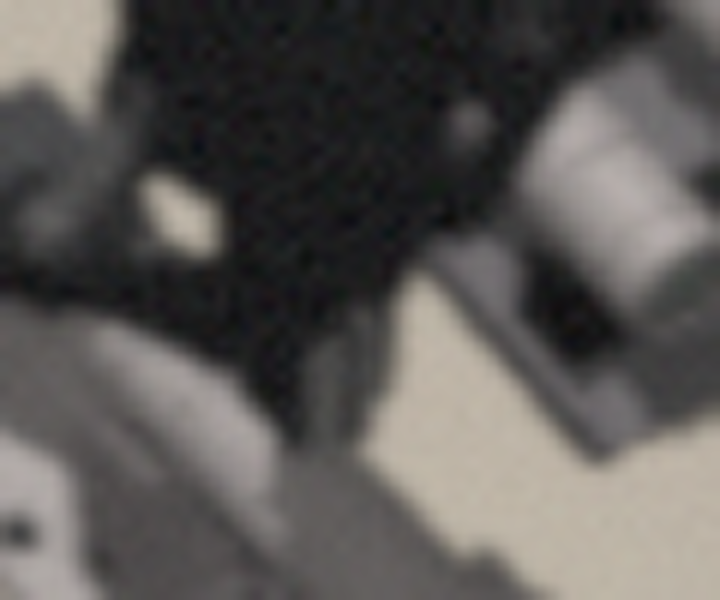

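```bash
python3 - <<'E'
from h import *
R=RY(VY); T=[497.1,-25.2]
print(manip.move_linear([*T,48],R,speed=10,contact_N=3)); st("a")
snapw("w15"); crop("w15",170,100,170,200,4,"z15"); snapf("scene","s15"); crop("s15",230,180,80,70,10,"c_s15")
E
```

```text
True
a t 25.73 tcp [497.1 -25.2  53.2] F [ 0.1 -0.5  3.2] T [-0.   -0.04  0.02] w 0.2
```

View pics/z15.png

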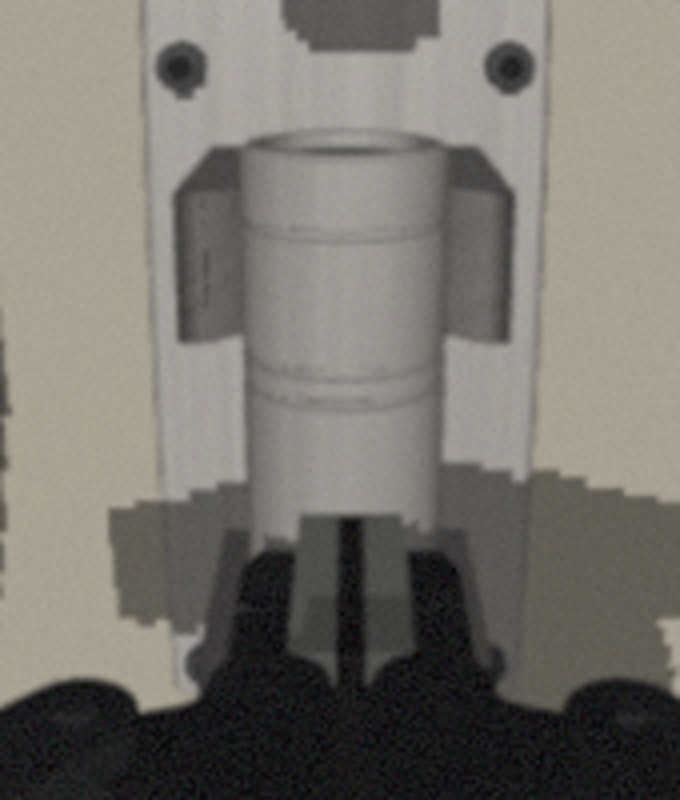

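View pics/c_s15.png

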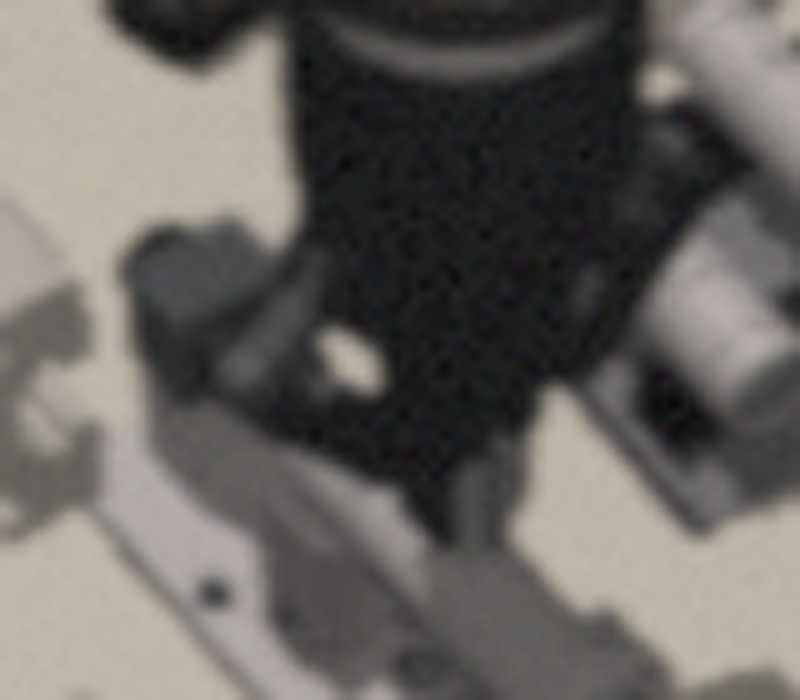

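```bash
python3 - <<'E'
from h import *
R=RY(VY); T=[497.1,-25.2]
print(manip.move_linear([*T,51],R,speed=6,contact_N=12)); st("b")
print(manip.move_linear([*T,44],R,speed=5,contact_N=11)); st("c")
manip.dwell(.4); st("d"); manip.dwell(.3); st("e")
snapw("w16"); crop("w16",170,100,170,200,4,"z16"); snapf("scene","s16"); crop("s16",220,180,120,110,5,"c_s16")
E
```

```text
False
b t 26.33 tcp [497.1 -25.2  51. ] F [-0.3  0.2  4.5] T [ 0.01  0.12 -0.02] w -0.1
True
c t 26.92 tcp [497.1 -25.2  50.1] F [-0.5 -0.3  5.8] T [-0.02  0.28  0.03] w 0.1
d t 27.32 tcp [497.1 -25.2  50.1] F [-1.2 -0.3  7.1] T [ 0.03  0.33 -0.01] w 0.1
e t 27.62 tcp [497.1 -25.2  50. ] F [-0.4  0.1  5.6] T [-0.    0.27  0.01] w 0.0
```

View pics/z16.png

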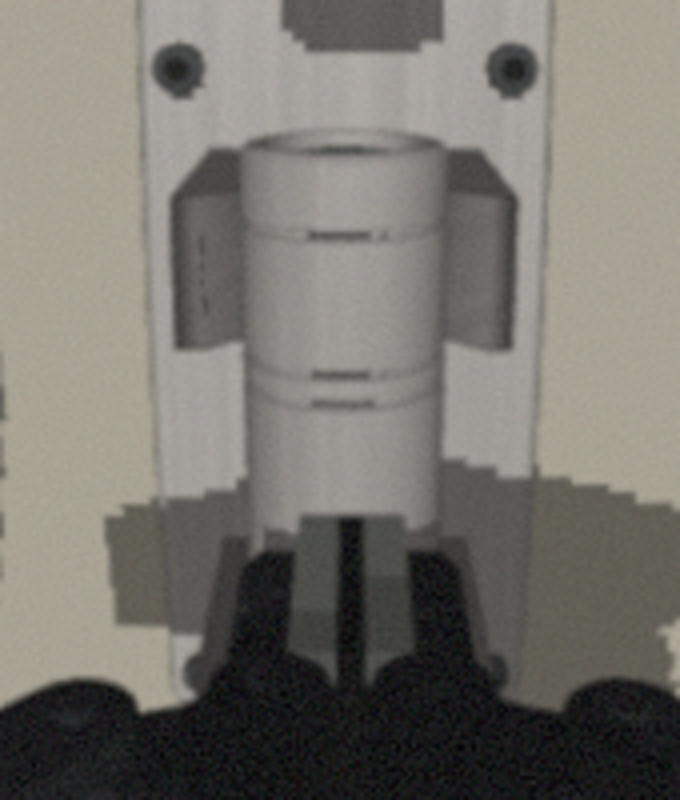

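View pics/c_s16.png

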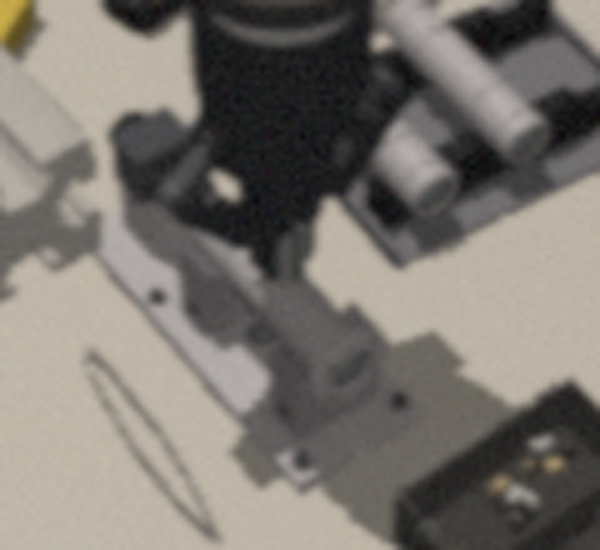

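```bash
python3 - <<'E'
from h import *
R=RY(VY); T=[497.1,-25.2]
for z in (49.5,49,48.5,48,47.5,47,46.5):
    r=manip.move_linear([*T,z],R,speed=6,contact_N=25); manip.dwell(.15)
    f=[]; 
    for _ in range(3): f.append(manip.get_obs()["wrist_force"][2]); manip.dwell(.03)
    o=st(f"{z} {r} {np.mean(f):.1f}")
    if np.mean(f)>15: break
snapw("w17"); crop("w17",170,100,170,200,4,"z17")
E
```

```text
49.5 False 10.5 t 28.22 tcp [497.1 -25.2  50. ] F [-1.7  0.1 10.9] T [ 0.01  0.51 -0.01] w 0.2
49 False 15.9 t 28.72 tcp [497.2 -25.2  49.9] F [-3.7  0.6 15.9] T [ 0.    0.88 -0.01] w -0.1
```

View pics/z17.png

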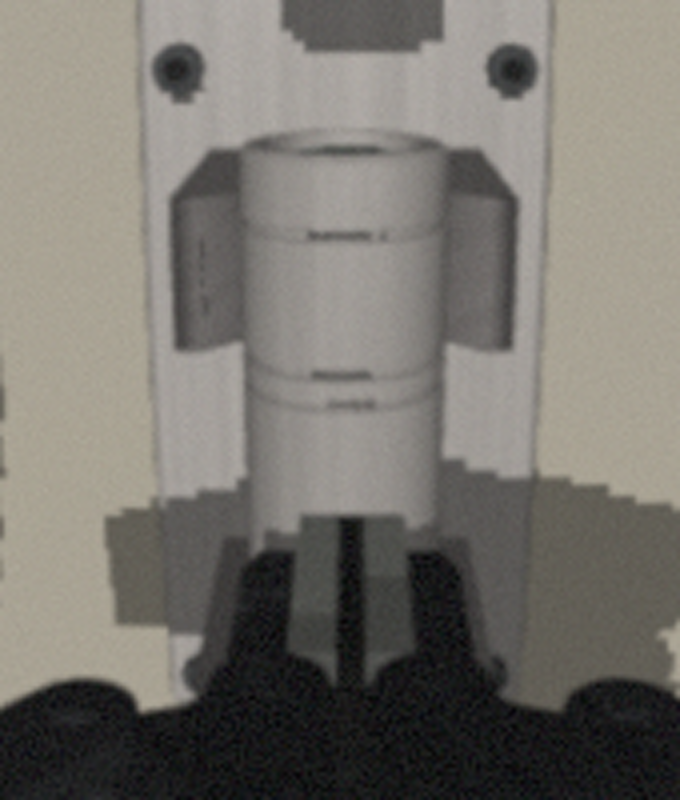

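```bash
python3 - <<'E'
from h import *
R=RY(VY); T=[496.8,-25.2]
manip.move_linear([*T,48.8],R,speed=6,contact_N=25); manip.dwell(.3); st()
f=[]
for _ in range(5): o=manip.get_obs(); f.append(np.r_[o["wrist_force"],o["wrist_torque"]]); manip.dwell(.05)
print(np.mean(f,0).round(2))
s,p=snapw("w18"); t=snapf("scene","s18"); crop("w18",170,100,170,200,4,"z18")
def pc(a,b,box):
    x,y,w,h=box; A=load(a)[0]["frame"][y:y+h,x:x+w].astype(np.float32).mean(2); B=load(b)[0]["frame"][y:y+h,x:x+w].astype(np.float32).mean(2)
    return cv2.phaseCorrelate(A,B,cv2.createHanningWindow((w,h),cv2.CV_32F))
for b in ("s14","s15","s16","s18"):
    print(b,"flange",pc("s13",b,(277,240,24,20)),"tray ref",pc("s13",b,(300,205,20,20)))
c=t["camera_from_world"]
print(np.array(proj(t,np.array([445,-25,62.])))-np.array(proj(t,np.array([445,-25,58.]))), proj(t,np.array([441,-25,62.])))
E
```

```text
t 29.32 tcp [497.2 -25.2  49.9] F [-4.6  0.1 17.2] T [0.03 0.83 0.06] w 0.2
[-3.86 -0.06 16.91  0.03  0.84  0.  ]
s14 flange ((-0.19902358490375782, 0.004335765740778541), 1.0540767470995585) tray ref ((0.09086400719260723, 0.019880717124458158), 1.0223635113239289)
s15 flange ((-0.18766739711719183, -0.122381390867913), 1.019842486580213) tray ref ((-0.08209602349233158, 0.04852749847998439), 0.9696577632427216)
s16 flange ((-0.10949047985524274, 0.031767051364942844), 0.9039146939913432) tray ref ((-0.039193273616954016, 0.05135205474865856), 0.8336089289188385)
s18 flange ((0.07187123267022599, 0.23587616891969176), 0.9862749993801116) tray ref ((-0.21111606550984163, -0.08425557452570054), 0.9832865393161774)
[ 0.04541911 -1.09481766] (np.float64(291.4801226693807), np.float64(251.83840584083805))
```

View pics/z18.png

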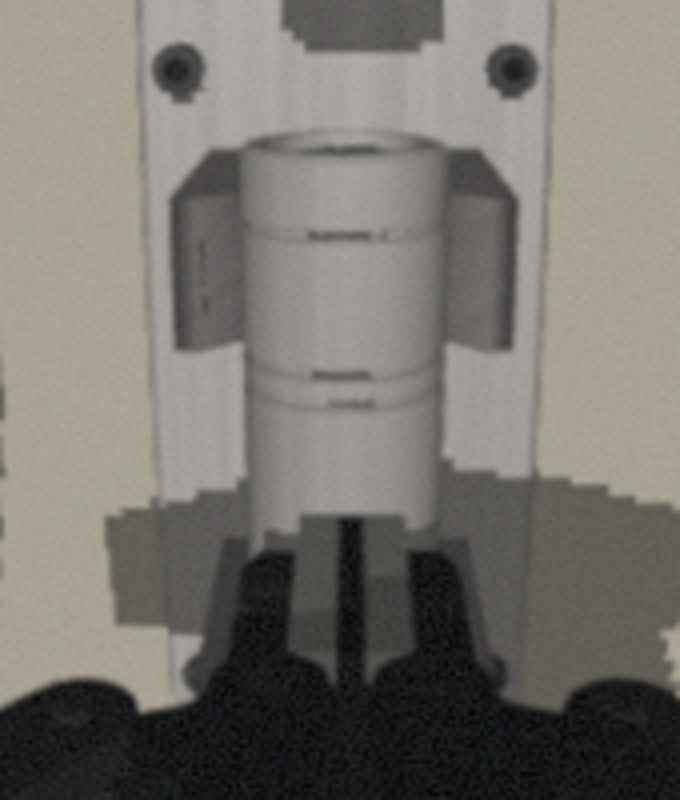

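```bash
python3 - <<'E'
from line import *
n=lambda z:((z[0]+.5)/4-.5+170,(z[1]+.5)/4-.5+100)
for nm in ("w14","w15","w16","w17","w18"):
    sc=1
    if nm=="w14":
        m=lambda z:((z[0]+.5)/6-.5+200,(z[1]+.5)/6-.5+110); ls=[(nm,m((193,170)),m((205,690))),(nm,m((483,170)),m((470,600)))]
    else: ls=[(nm,n((243,165)),n((249,505))),(nm,n((446,165)),n((438,505)))]
    print(nm,end=" "); cyl(ls,[530,-25.5,60],[1,-.022,0])
    s,p=load(nm)
    w=[]
    for l in ls:
        px,_,_=refine(*l); c=np.polyfit(px[:,1],px[:,0],1); w.append(np.polyval(c,[150,215]))
    print("  width rows150,215:",(w[1]-w[0]).round(2))
E
```

```text
w14 [530.   -25.72  57.23] [ 0.9408 -0.0086 -0.3388] res/line [(-0.01, 26), (-0.01, 23)]
  width rows150,215: [46.79 47.42]
w15 [530.   -25.65  55.65] [ 0.9113 -0.0112 -0.4115] res/line [(-0.01, 25), (-0.0, 18)]
  width rows150,215: [48.7 50.1]
w16 [530.   -25.66  51.56] [ 0.9527 -0.0201 -0.3034] res/line [(-0.03, 26), (-0.06, 29)]
  width rows150,215: [48.98 48.73]
w17 [530.   -25.7   52.56] [ 0.9615 -0.0242 -0.2737] res/line [(-0.02, 27), (-0.07, 30)]
  width rows150,215: [49.34 48.89]
w18 [530.   -25.71  52.3 ] [ 0.9332 -0.015  -0.3591] res/line [(-0.01, 24), (-0.01, 13)]
  width rows150,215: [48.93 49.68]
```

```bash
python3 - <<'E'
from h import *
ims=[]
for n in ("s14","s18"):
    s,_=load(n); ims.append(cv2.resize(s["frame"][232:272,268:308,::-1],None,fx=9.8,fy=9.8,interpolation=cv2.INTER_CUBIC))
im=np.hstack(ims); im=np.clip(im.astype(float)*1.8,0,255).astype(np.uint8)
cv2.imwrite("pics/cmp.png",im)
A=load("s14")[0]["frame"].astype(float).mean(2);B=load("s18")[0]["frame"].astype(float).mean(2)
# column profile through flange at u=287..291
for u in (284,288,292):
    print(u,"A",A[240:266,u-1:u+2].mean(1).round(0).astype(int).tolist()); print(u,"B",B[240:266,u-1:u+2].mean(1).round(0).astype(int).tolist())
E
```

```text
284 A [90, 91, 94, 94, 94, 96, 96, 96, 95, 95, 96, 96, 89, 92, 91, 88, 89, 87, 85, 80, 78, 76, 77, 77, 77, 83]
284 B [96, 94, 91, 92, 94, 96, 95, 95, 96, 95, 97, 97, 97, 92, 92, 91, 89, 90, 88, 86, 81, 80, 77, 78, 78, 85]
288 A [145, 110, 89, 85, 89, 91, 95, 99, 100, 95, 91, 84, 75, 70, 66, 72, 84, 89, 87, 83, 81, 79, 82, 85, 93, 95]
288 B [163, 136, 103, 86, 86, 87, 92, 95, 98, 98, 95, 91, 85, 75, 72, 65, 70, 82, 89, 85, 80, 80, 82, 88, 92, 93]
292 A [169, 150, 127, 105, 92, 93, 92, 92, 87, 74, 69, 69, 72, 79, 85, 87, 86, 82, 76, 80, 84, 90, 93, 93, 95, 95]
292 B [168, 150, 126, 105, 88, 84, 91, 93, 94, 89, 77, 71, 70, 72, 78, 84, 87, 86, 83, 80, 84, 89, 93, 95, 95, 94]
```

View pics/cmp.png

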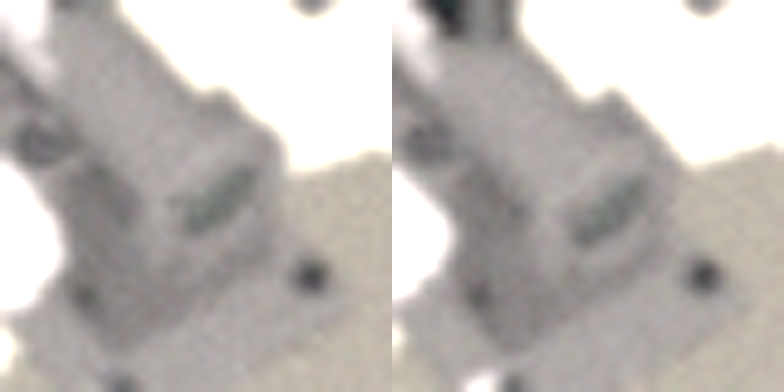

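```bash
python3 - <<'E'
from h import *
c,sn=np.cos(VY),np.sin(VY)
n=lambda z:((z[0]+.5)/4-.5+170,(z[1]+.5)/4-.5+100)
for nm,z,h in (("w15",(344,157),76),("w18",(344,157),72),("w15",(344,242),76),("w18",(344,242),72)):
    s,p=load(nm); P=onz(s,*n(z),h,p); d=P[:2]-VS[:2]; print(nm,P.round(1),np.round([c*d[0]+sn*d[1],-sn*d[0]+c*d[1]],1))
s,p=load("w18")
print(manip.get_obs()["clock"])
t=snapf("top","t18"); crop("t18",200,140,160,120,5,"c_t18")
E
```

```text
w15 [553.3 -26.5  76. ] [54.9 -0.1]
w18 [553.3 -26.5  72. ] [54.9 -0.1]
w15 [542.7 -26.2  76. ] [44.3 -0.1]
w18 [542.7 -26.2  72. ] [44.3 -0.1]
29.6667
```

View pics/w18.png

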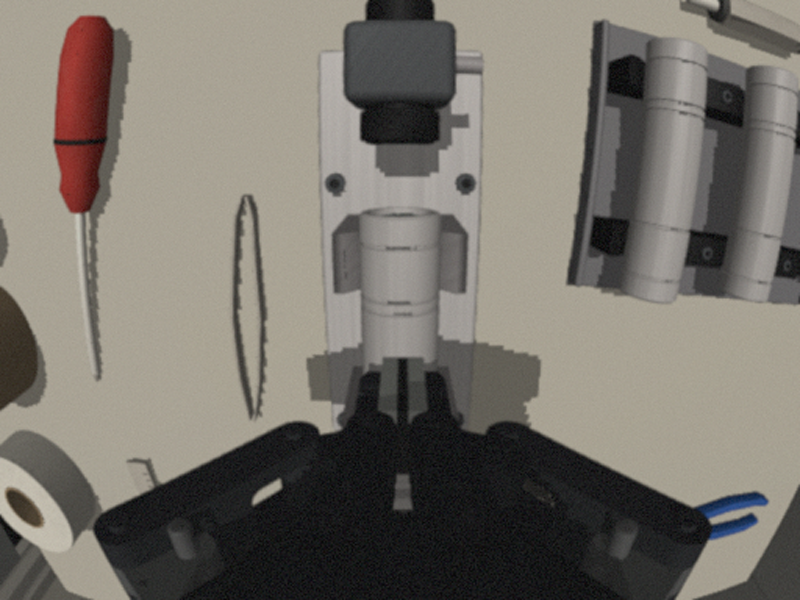

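```bash
python3 - <<'E'
from h import *
manip.dwell(1.0); f=[];x=[]
for _ in range(6): o=manip.get_obs(); f.append(o["wrist_force"]); x.append(o["tcp_pos"]); manip.dwell(.05)
print(np.mean(f,0).round(2),np.mean(x,0).round(2),np.ptp(x,axis=0).round(2),o["clock"])
s,p=snapw("w19"); print(np.abs(load("w18")[0]["frame"].astype(float)-s["frame"]).mean())
manip.sign_off()
E
```

```text
[-3.74  0.51 16.64] [497.18 -25.18  49.88] [0.04 0.07 0.03] 30.9667
2.88553704155816
the job is handed in; nothing more can be done
```

The job is handed in at about 31 s of the 48 s allowed. The plain barrel is back in the tray, and the flanged barrel is pressed down in the V-block with the shut fingers still on it. I got no verdict, so what follows is my own checks.

- **Plain barrel:** it lies in the middle place of the tray and the fingers have let go. It measured about 1 mm off centre lengthwise, within 1 mm sideways, and about 0.01 rad off parallel. It touched down with a force change of about 4 N.
- **Flanged barrel:** I laid it loose on the cradle with the flange towards the robot, then pushed down on its middle. The push met a hard stop 3.2 mm after first touch, where I expected 4 mm. The wrist view showed the far end drop about 3.3 mm, and the scene view showed the flange end drop about 4 mm.
- **Final position:** the barrel's axis is about 0.1 mm off the V's centre line. The flange's inner face is at about -51 mm, so roughly 3 mm outside the block. It held steady for more than a second at about 17 N.
- **Third barrel and tools:** I never touched the third barrel or the tools, and those still in view in the last pictures had not visibly moved.

These points disagreed or stayed unchecked:

- **Fingertip height:** the real fingertips met the barrel 23 mm above the stated TCP. This means both barrels were gripped above their middle, with the gripper reading about 24 mm on a 28 mm tube. Both held without slipping.
- **Sideways force:** a lengthwise force of about 4 N stayed on the tool while pressing. Moving the target 0.3 mm did not reduce it, but nothing slid.
- **Side forces:** I could not measure the load on each side of the V. Estimated from the total push and the spring, it is about 7 N per side.

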